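Clip the serving scoop onto its snap hook and close the tub

ROBOT

A 6-joint arm with a two-finger parallel gripper is mounted at the origin on the work surface. World frame = base frame: x ahead of the robot, y to its left, z up, the work surface at z = 0. Lengths are in m, angles in degrees, forces in N, time in s.
With the tool pointing down it reaches from about 0.4 to 0.825 m from the base axis. Payload 7 kg.
Tool frame: the origin (TCP) lies midway between the tips of the shut fingers; the grasp point (between the pads) lies 19 mm behind it; z points along the fingers, y is the line along which they close (so a half turn about z gives the same grasp; the last joint's range is limited). The gripper opens to 88 mm and grips with 3 to 60 N. Pads are 19 mm wide; open, the fingers measure 130 mm over their backs; the gripper's body (78 mm by 193 mm) begins 47 mm behind the grasp point.
Start: joints at [90.189, 20.546, 0.682, 0, -70.136, -16.507], TCP at [0.19, 0.648, 0.227] pointing down, gripper open.
Joint ranges: [-176.03, 176.03], [-82.01, 121.73], [-58.28, 71.71], [-173.87, 95.51], [-174.79, -0.11], [-173.66, 173.66]. Speed limits (degrees/s): [136.94, 136.94, 172.46, 180, 180, 180].

INTERFACE

Orientations are given as [roll, pitch, yaw] about the fixed x, y, z axes, in that order (R = Rz(yaw) Ry(pitch) Rx(roll)).
In Python, from plant import ctrl gives the robot as it stands.
- The arm moves only by the tool arm_command, never from a script. Its argument "steps" is a list of rows, each an object with "translation": the shift along the tool's x, y, z in mm, a list of three; "rotation": the turn, a rotation vector about the tool's x, y, z in units of 5 degrees (1.0 is 5 degrees), a list of three; "claw": the finger opening in mm, from 0 to 87.6. In form: [{"translation": [x, y, z], "rotation": [rx, ry, rz], "claw": claw}, ...]. A call has 1 to 5 rows; each row is the pose to reach, as a shift and turn from the pose commanded when the call began, along the tool's axes at that moment; what a row does not reach only later rows make up. A row lasts 1/10 s, in which the tool goes at most 50 mm and 8.59 degrees, less where a joint would pass 70% of its speed; a pose out of reach is approached as far as the arm can. A call with a gripper value outside its range is refused whole. The fingers move at their own pace and stop on an object; the grip force is fixed at half the most. Time passes only in rows, so rows that repeat a pose let the fingers close. It gives the time, the measured TCP pose, the force, the opening and the grip force at its end, in the units of the state.
- ctrl.get_obs(): the state, without advancing time (a new reading comes with each control period).
- ctrl.snapshot(name): name is "scene" or "top"; returns (picture, depth): 384x512x3 uint8, red, green, blue; 384x512 float32, m along the optical axis (not along the pixel's ray), 0 where there is no reading.
- ctrl.calibration(name): a dict with "vertical_fov" (degrees; the focal length in pixels is half the picture's height over the tangent of half this angle, whatever the lens; pixels are square), "cx", "cy" (the principal point, pixels), "k1" (the pictures are not rectified: a ray, as slopes to the right and down, at radius r is drawn at 1 + k1 r^2 times it, then the intrinsics apply), "rvec" (rotation vector, rad) and "tvec" (3), from world to camera coordinates, as OpenCV has them. Camera axes: x right, y down, z forward; pixel columns grow to the right and rows downward; lengths in m; the calibration is good to about 2 mm. A picture is of the moment at which its call begins. calibration takes no time and is no camera call.
- ctrl.close_job(): hands the job in; it is judged then, once.
The state is a dict: "clock": time; "joint_pos": joint angles; "qvel": joint speeds; "tau": joint torques, N m; "tool_pos": TCP position; "orientation": TCP orientation; "force": force on the tool from outside, world axes, zero at the start; "moment": the same for the moment, N m; "opening": finger opening in m; "gripper_force": force on a finger pad.
Only numpy, scipy, OpenCV 4.12 (cv2) and the standard library are available. Lean on these libraries where they do the work, as an engineer would, in place of code of your own. Each camera call takes 0.05 s, during which the arm holds its last target. There are 200 camera calls.

TASK

Tidy up the dried-date station at the stall: clip the scoop onto the snap hook by pushing the eye of its handle in past the sprung gate, and leave it hanging there freely, its swing mostly died down and the gate shut behind it. Put the white lid back on the blue tub so that it sits flat and fully home. Leave the sauce bottle, the bowl and the jar where they are.

Things in the scene. Friction and masses are not known exactly. Their poses are not given: they have to be found in the camera images.
- scoop_grip (a point): Grasp point of the loose scoop (120 g): centre of its level orange handle, 12 mm wide, 8 mm thick, free from 28 to 124 mm from the cup's axis. The point is 70 mm from that axis, 41 mm above the cup's underside. Axes: x along the handle from cup to eye, y across it, z out of the cup's mouth.
- scoop: The scoop: steel cup 56 mm across and 45 mm high, standing upright on the counter at the start, with a straight orange handle ending in a round wire eye in the handle's plane. Origin at the centre of the cup's underside, axes as scoop_grip. Let go while level or tilted it swings for many seconds. The cup reaches 182 mm from scoop_eye_end.
- scoop_eye_end (a point): Centre of the wire at the outermost point of the scoop's eye, 83.5 mm along +x from scoop_grip; same axes. The eye is a ring of 5 mm wire, hole 26 mm, outside 36 mm; its centre lies 15.5 mm back from this point.
- hook_seat (a point): Where scoop_eye_end lies when the scoop hangs in the snap hook, 223 mm above the counter. +x points from the hook's mouth (facing roughly the robot) inwards to the stand's post, z up. Red J of 8 mm bar in the x-z plane; in these axes (mm): bend's bottom bar centred at z -6.5, shank upright at x +18, nose upright at x -18 (faces -14 and -22), its top at z 23.5.
- hook_nose (a point): Topmost point of the hook's nose, 247 mm above the counter; axes as hook_seat. The eye goes in level over the nose, pushes the gate inwards, then sinks behind the nose to hook_seat, below the gate's tip, the nose coming up through the eye; the gate then springs shut above the wire.
- hook_stand: Fixed steel stand carrying the hook; origin on the counter below hook_seat, same axes. Level arm: 10 mm bar 293 mm up, x from -9 to 100 mm. Post at x 100 mm, 16 mm thick, with a ball top 326 mm up. Base plate 100 by 90 mm, 12 mm high, under the post.
- gate (a joint): Angle of the hook's brass gate, a 6 mm bar 54 mm long: 0 shut against the nose, up to 1.0 rad pushed inwards; it cannot open outwards. From its hinge (hook_seat axes, mm: x -4, z 67.5) it runs down to its tip behind the nose (x -11, z 13.5). A light spring, 0.5 N at the tip rising to 2 N at 1 rad, shuts it.
- tub_rim (a point): Centre of the mouth of the blue tub of dried dates, at rim height: a round loose tub 120 mm across, 80 mm high, wall 4 mm (mouth 112 mm), about 0.9 kg. z up.
- lid_plate (a point): Centre of the lid's plate underside; when the lid is home this coincides with tub_rim. White lid: plate 130 mm across and 6 mm thick, under it a plug 102 mm across and 8 mm deep that enters the tub's mouth. It starts lying plug down on the counter. z up through the knob.
- lid_knob (a point): Grasp point of the lid's upright black knob: 24 mm across, 32 mm high above the plate's top (plate top is 14 mm, knob top 46 mm above the plug's underside); the point is on its axis, 28 mm above lid_plate and 36 mm above the plug's underside. Lid mass about 150 g.
- lid: The lid as a whole; origin at the centre of the plug's underside.
- sauce: Bystander: amber glass sauce bottle with red cap, 52 mm across, 130 mm high, standing; origin under its centre.
- bowl: Bystander: white bowl, 84 mm across, 45 mm high; origin under its centre.
- jar: Bystander: red jar with steel cap, 66 mm across, 90 mm high; origin under its centre.
There are look-alikes about, which are no part of the job. Of the things shaped like the lid, the white one is meant.

How it is judged:
By the outcome, as a careful person would: the job done as asked, in the order asked, and still so for the second after the job is handed in, with the robot touching nothing.
It also fails if it takes over 61 s, if anything falls off the work surface, if the arm or the gripper's body presses on something with over 40 N, if the wrist force passes 120 N, or if a joint passes its speed limit or range.

## Working session

There is one attempt and no reset: what is moved stays moved. The work goes in short steps, Python scripts to look and compute and a tool call to move; the robot and the scene stay as the last step left them, time stands still between calls to the robot, and variables do not carry over. Pictures are saved under pics/ and viewed, at most 10 in all, crops included, and the job is handed in when it is done.

Besides the shell and the picture viewer there is one more tool, called as a command line: name --argument value ..., lists and objects as JSON in quotes. arm_command: Moves the arm, as the interface text tells. Its arguments: {"type":"object","properties":{"steps":{"type":"array"}},"required":["steps"]}

```bash
mkdir -p pics; ls; cat > h.py <<'E'
import numpy as np, cv2
from scipy.spatial.transform import Rotation as R
from plant import ctrl
def cal(n):
    c=ctrl.calibration(n); f=192/np.tan(np.radians(c["vertical_fov"])/2)
    return c,f,R.from_rotvec(np.ravel(c["rvec"])).as_matrix(),np.ravel(c["tvec"])
def rays(n,uv):
    c,f,M,t=cal(n); d=(np.atleast_2d(uv).astype(float)-[c["cx"],c["cy"]])/f
    s=d.copy()
    for _ in range(20): s=d/(1+c["k1"]*(s**2).sum(1,keepdims=True))
    return -M.T@t, np.c_[s,np.ones(len(s))]@M   # origin, dirs (z-depth 1)
def plane(n,uv,z):
    o,d=rays(n,uv); return o+d*((z-o[2])/d[:,2:])
def cloud(n,dep):
    v,u=np.mgrid[0:384,0:512]; o,d=rays(n,np.c_[u.ravel(),v.ravel()])
    P=o+d*dep.reshape(-1,1); P[dep.ravel()<=0]=np.nan
    return P.reshape(384,512,3)
def proj(n,P):
    c,f,M,t=cal(n); q=np.atleast_2d(P)@M.T+t; s=q[:,:2]/q[:,2:]
    return s*(1+c["k1"]*(s**2).sum(1,keepdims=True))*f+[c["cx"],c["cy"]]
def snap(n,name=None):
    p,d=ctrl.snapshot(n)
    if name: cv2.imwrite(f"pics/{name}.png",p[:,:,::-1])
    return p,d
E
python3 - <<'E'
from h import *
for n in("scene","top"):
    p,d=snap(n,n+"0"); np.savez(n+"0.npz",p=p,d=d)
    print(n,cal(n)[0]); o,_=rays(n,[[256,192]]);print(o,(d>0).mean())
o=ctrl.get_obs();print(o)
E
```

```text
pics
scene {'vertical_fov': 47.59730334799093, 'cx': 253.27813957490807, 'cy': 193.6857269218836, 'k1': -0.016200934110912373, 'rvec': array([ 0.90348253,  2.48231525, -1.06427856]), 'tvec': array([ 0.34069517, -0.10333356,  1.66876759])}
[1.1119413  0.74412074 1.05896513] 0.9958597819010416
top {'vertical_fov': 49.34623639425592, 'cx': 258.5245025424711, 'cy': 194.90016358415448, 'k1': -0.08752455378653798, 'rvec': array([ 2.15874986, -2.12004186,  0.1813446 ]), 'tvec': array([0.00585843, 0.47165694, 1.23015871])}
[0.26587247 0.02062409 1.29022149] 0.9963429768880209
{'clock': 0.1, 'joint_pos': array([ 9.01904530e+01,  2.05882554e+01,  6.37597920e-01, -1.81074660e-02,
       -7.01365321e+01, -1.65066394e+01]), 'qvel': array([-0.02856901, -0.1041538 ,  0.15627521, -0.03517236,  0.05497543,
        0.05819511]), 'tau': array([-1.24050868e-03, -5.84165311e+01,  2.93754995e+01,  7.01566815e+00,
        1.02622923e-02, -4.58205147e-05]), 'tool_pos': array([0.1895368 , 0.64736803, 0.22569396]), 'orientation': array([ 1.79911567e+02, -8.45381075e-03, -1.63223454e+01]), 'force': array([ 0.84317871,  0.41244117, -0.54692996]), 'moment': array([ 0.01625949, -0.00931562, -0.03379979]), 'gripper_force': 0.0, 'opening': 0.08762387077236908}
```

View pics/scene0.png

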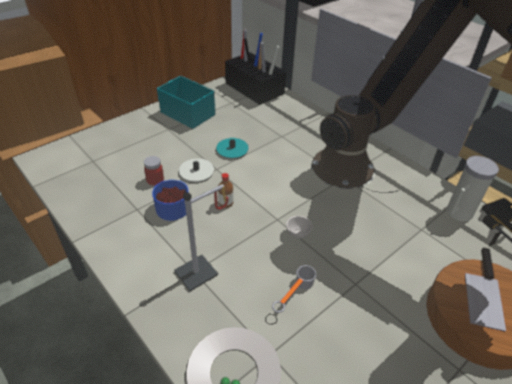

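View pics/top0.png

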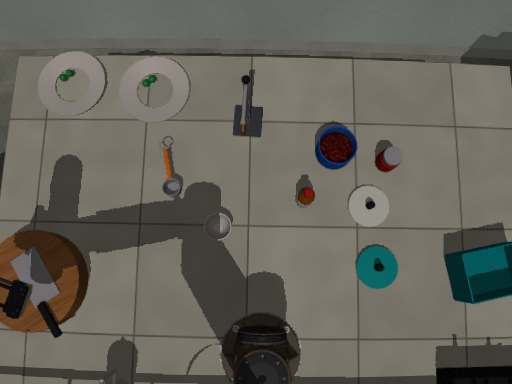

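The scene view shows the scoop's cup at (305,273) and eye at (271,318), the blue tub at (171,200), and the white lid at (196,170). The teal look-alike lid is at (232,148), the sauce at (224,192), the jar at (153,171), the bowl at (298,226), and the stand's base at (196,272). In the top view the white lid is at (369,206), the teal one at (377,267), the scoop's cup at (172,187) and eye at (166,143), and the hook arm runs from (246,80) to (243,130).

Candidates for the lid: white (369,206), teal (377,267), plates at (72,83) and (155,89). I choose the white one with the black knob.

```bash
python3 - <<'E'
from h import *
D={n:np.load(n+"0.npz") for n in("scene","top")}
C={n:cloud(n,D[n]["d"]) for n in D}
H={n:cv2.cvtColor(D[n]["p"],cv2.COLOR_RGB2HSV).astype(int) for n in D}
# ground check
for n in C: print(n,"table z med",np.nanmedian(C[n][(abs(C[n][...,2])<.03)][:,2]))
t=C["top"]; s=C["scene"]; ht=H["top"]; hs=H["scene"]
def rep(name,P):
    P=P[~np.isnan(P[:,0])]; print(name,len(P),"med",np.median(P,0).round(4),"min",P.min(0).round(3),"max",P.max(0).round(3))
def win(a,u0,u1,v0,v1):
    m=np.zeros((384,512),bool); m[v0:v1,u0:u1]=1; return m
def fit(P):
    A=np.c_[2*P[:,:2],np.ones(len(P))]; b=(P[:,:2]**2).sum(1); x=np.linalg.lstsq(A,b,rcond=None)[0]; return x[:2].round(4),np.sqrt(x[2]+x[0]**2+x[1]**2).round(4)
def ell(name,n,m,z):
    c,_=cv2.findContours(m.astype(np.uint8),cv2.RETR_EXTERNAL,cv2.CHAIN_APPROX_NONE); c=max(c,key=cv2.contourArea)[:,0]
    h=cv2.convexHull(c)[:,0]; print(name,n,fit(plane(n,c,z)), "px",c.mean(0).round(1))
# lid plate
m=win(0,345,395,180,232)&(ht[...,1]<50)&(ht[...,2]>150)&(t[...,2]>.006)&(t[...,2]<.03); ell("lid","top",m,.014)
m=win(0,172,222,150,190)&(hs[...,1]<50)&(hs[...,2]>150)&(s[...,2]>.006)&(s[...,2]<.03); ell("lid","scene",m,.014)
m=win(0,345,395,180,232)&(ht[...,2]<70)&(t[...,2]>.03); ell("knob","top",m,.046); rep("knob",t[m])
# tub
m=win(0,305,365,115,180)&(ht[...,0]>105)&(ht[...,0]<130)&(ht[...,1]>120); rep("tubblue",t[m]); mm=m&(t[...,2]>.07); ell("tub","top",mm,.08)
m=win(0,145,195,175,222)&(hs[...,0]>105)&(hs[...,0]<130)&(hs[...,1]>120)&(s[...,2]>.07); ell("tub","scene",m,.08)
# scoop handle
for n,h,c in(("top",ht,t),("scene",hs,s)):
    m=(h[...,0]>4)&(h[...,0]<20)&(h[...,1]>170)&(h[...,2]>120); m&=win(0,155,185,140,185) if n=="top" else win(0,270,315,270,315)
    rep("handle "+n,c[m]); v,u=np.nonzero(m); P=plane(n,np.c_[u,v],.045); q=P[:,:2].mean(0); U,S,V=np.linalg.svd(P[:,:2]-q,full_matrices=False); a=(P[:,:2]-q)@V[0]; print(q,V[0],np.degrees(np.arctan2(V[0,1],V[0,0])),a.min(),a.max())
m=win(0,155,190,170,202)&(t[...,2]>.033)&(t[...,2]<.06)&(ht[...,1]<100); ell("cup","top",m,.045)
m=win(0,290,320,262,290)&(s[...,2]>.035)&(s[...,2]<.06)&(hs[...,1]<100); ell("cup","scene",m,.045)
# hook
m=win(0,230,260,60,145)&(t[...,2]>.2); rep("stand top",t[m])
m=win(0,170,250,160,290)&(s[...,2]>.2); rep("stand scene",s[m])
for n,c in C.items():
    for lo,hi in((.28,.31),(.31,.335),(.19,.28)):
        m=(c[...,2]>lo)&(c[...,2]<hi)&(c[...,0]>.3)&(c[...,0]<.8)&(abs(c[...,1]-.05)<.2); rep(f"{n} {lo}",c[m])
# bystanders
rep("sauce",t[win(0,295,318,183,208)&(t[...,2]>.1)]); rep("jar",t[win(0,370,405,140,175)&(t[...,2]>.08)]); rep("bowl",t[win(0,200,235,208,243)&(t[...,2]>.035)])
cr=lambda p,u,v,w,h,k:cv2.resize(p[v:v+h,u:u+w,::-1],None,fx=k,fy=k,interpolation=cv2.INTER_CUBIC)
a=cr(D["scene"]["p"],145,140,100,140,4);b=cr(D["top"]["p"],150,70,100,140,4)
cv2.imwrite("pics/c1.png",np.hstack([a,b]))
E
```

```text
scene table z med 0.0009012382733466495
top table z med 0.0013609472370204045
lid top (array([ 0.4223, -0.3253]), np.float64(0.0345)) px [368.3 215.7]
lid scene (array([ 0.4491, -0.3269]), np.float64(0.0636)) px [196.2 169.1]
knob top (array([ 0.4481, -0.324 ]), np.float64(0.012)) px [370.  204.3]
knob 59 med [ 0.4486 -0.3243  0.0457] min [ 0.438 -0.337  0.031] max [ 0.462 -0.314  0.051]
tubblue 579 med [ 0.6138 -0.2152  0.0606] min [ 0.561 -0.294 -0.003] max [ 0.709 -0.161  0.087]
tub top (array([ 0.6198, -0.2193]), np.float64(0.0571)) px [336.7 145.1]
tub scene (array([ 0.6268, -0.2138]), np.float64(0.0564)) px [167.7 192.5]
handle top 104 med [0.5655 0.298  0.0453] min [ 0.52   0.284 -0.002] max [0.608 0.308 0.052]
[0.5642072  0.29686348] [-0.97846129 -0.20643039] -168.08675434770294 -0.04574914901922721 0.04505862367621436
handle scene 86 med [0.5639 0.2993 0.0461] min [0.523 0.286 0.041] max [0.61  0.311 0.05 ]
[0.56462861 0.29849739] [0.97614731 0.21710927] 12.539302804055628 -0.04270126031705236 0.04527206949401063
cup top (array([0.4913, 0.2822]), np.float64(0.0271)) px [170.
[... 361 characters left out ...]
1 62 med [0.7205 0.0578 0.3209] min [0.709 0.049 0.311] max [0.729 0.066 0.327]
scene 0.19 263 med [0.7149 0.0605 0.2409] min [0.598 0.049 0.191] max [0.727 0.066 0.279]
top 0.28 176 med [0.6579 0.0569 0.2977] min [0.607 0.047 0.283] max [0.714 0.065 0.304]
top 0.31 66 med [0.7145 0.0543 0.3228] min [0.707 0.044 0.313] max [0.725 0.065 0.33 ]
top 0.19 79 med [0.6342 0.0545 0.2412] min [0.595 0.046 0.191] max [0.718 0.062 0.28 ]
sauce 84 med [ 0.4645 -0.1244  0.13  ] min [ 0.454 -0.14   0.1  ] max [ 0.479 -0.113  0.135]
jar 291 med [ 0.5898 -0.3841  0.0906] min [ 0.562 -0.413  0.082] max [ 0.619 -0.357  0.099]
bowl 185 med [0.3791 0.1411 0.0443] min [0.335 0.095 0.035] max [0.416 0.176 0.052]
```

View pics/c1.png

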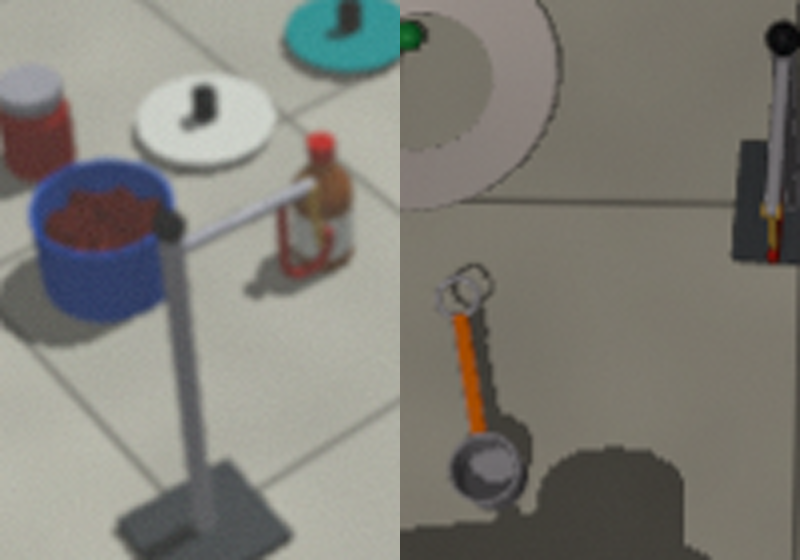

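The crop confirms the white lid with its black knob (crop 205,105; top (369,206)), clear of the teal one. The hook's red J and brass gate sit in front of the stand arm, at about (243,132) in the top picture. Next I refine the hook axis and the tub, then plan the moves.

```bash
cat >> h.py <<'E'
def plan(p0,rpy0,p1,rpy1):
    A=R.from_euler("xyz",rpy0,degrees=True); B=R.from_euler("xyz",rpy1,degrees=True)
    t=A.inv().apply(np.array(p1)-p0)*1000; r=(A.inv()*B).as_rotvec(degrees=True)/5
    return t.round(1).tolist(), r.round(3).tolist()
def Rtool(yaw,lean):   # tool down turned to yaw, leaned: lean>0 = tool z tips back toward -x(yaw); 0 = straight down
    return R.from_euler("z",yaw,degrees=True)*R.from_euler("y",lean,degrees=True)*R.from_euler("x",180,degrees=True)
E
python3 - <<'E'
from h import *
D={n:np.load(n+"0.npz") for n in("scene","top")}
C={n:cloud(n,D[n]["d"]) for n in D}
H={n:cv2.cvtColor(D[n]["p"],cv2.COLOR_RGB2HSV).astype(int) for n in D}
for n in C:
    c=C[n]; h=H[n]
    base=(c[...,0]>.55)&(c[...,0]<.76)&(abs(c[...,1]-.05)<.06)
    v,u=np.nonzero(base&(c[...,2]>.285)&(c[...,2]<.306)&(h[...,1]<90)); P=plane(n,np.c_[u,v],.296 if n=="scene" else .298)
    k=np.polyfit(P[:,0],P[:,1],1); res=P[:,1]-np.polyval(k,P[:,0]); g=abs(res)<.008; k=np.polyfit(P[g,0],P[g,1],1)
    print(n,"arm y=",k,"yaw",np.degrees(np.arctan(k[0])),"x range",P[g,0].min(),P[g,0].max())
    b=base&(c[...,2]>.311); v,u=np.nonzero(b&(h[...,2]<70)); Pb=plane(n,np.c_[u,v],.318); print(" ball",Pb.mean(0),len(u),np.ptp(Pb,0))
    for nm,lo,hi,s in(("red",0,8,150),("red2",170,181,150),("brass",12,30,110)):
        m=base&(c[...,2]>.2)&(h[...,0]>=lo)&(h[...,0]<hi)&(h[...,1]>s); q=c[m]
        if len(q): print(" ",nm,len(q),np.median(q,0).round(4),q.min(0).round(3),q.max(0).round(3))
    m=base&(c[...,2]>.008)&(c[...,2]<.016)&(c[...,0]>.6); v,u=np.nonzero(m)
    # tub: depth rim points
    m=(c[...,2]>.074)&(c[...,2]<.088)&(h[...,0]>105)&(h[...,0]<130)&(h[...,1]>120)&(np.hypot(c[...,0]-.62,c[...,1]+.217)<.08); q=c[m]
    A=np.c_[2*q[:,:2],np.ones(len(q))]; x=np.linalg.lstsq(A,(q[:,:2]**2).sum(1),rcond=None)[0]; print(" tubrim",len(q),x[:2],np.sqrt(x[2]+x[0]**2+x[1]**2), q.min(0),q.max(0))
o=ctrl.get_obs(); A=R.from_euler("xyz",o["orientation"],degrees=True)
g=np.array([.5458,.2936]); yaw=12.3
B=Rtool(yaw,25); gp=np.array([*g,.041]); tz=B.as_matrix()[:,2]; print("tool z",tz,"x",B.as_matrix()[:,0], B.as_euler("xyz",degrees=True))
for back in(.11,0):
    p=gp+tz*(.019-back); print(p,plan(o["tool_pos"],o["orientation"],p,B.as_euler("xyz",degrees=True)))
E
```

```text
scene arm y= [-0.01638347  0.06961969] yaw -0.9386198822533813 x range 0.6109974823522377 0.7297046089632164
 ball [0.72129132 0.05578105 0.318     ] 44 [1.59907292e-02 2.70161283e-02 2.22044605e-16]
  brass 12 [0.6127 0.0629 0.2772] [0.606 0.059 0.242] [0.615 0.066 0.294]
 tubrim 99 [ 0.62440111 -0.21772788] 0.05667139839444924 [ 0.56747494 -0.27669047  0.07402181] [ 0.68364307 -0.15762407  0.08499062]
top arm y= [-0.05572253  0.09347867] yaw -3.18936730036809 x range 0.6061894734198872 0.715516588893115
 ball [0.71693061 0.05376078 0.318     ] 63 [2.15651584e-02 2.00816681e-02 2.22044605e-16]
  red 11 [0.5991 0.0586 0.2443] [0.595 0.055 0.221] [0.628 0.061 0.248]
  brass 26 [0.6083 0.0593 0.2768] [0.604 0.054 0.239] [0.634 0.065 0.299]
 tubrim 182 [ 0.62031599 -0.21968052] 0.05724964944530723 [ 0.5606802  -0.27745847  0.0740004 ] [ 0.68127866 -0.16100133  0.08748816]
tool z [-0.4129173  -0.09003053 -0.90630779] x [ 0.88550401  0.1930711  -0.42261826] [180.   25.   12.3]
[0.58337547 0.30179278 0.12347401] ([475.1, 220.8, 102.6], [-1.231, -4.892, -5.636])
[0.53795457 0.29188942 0.02378015] ([434.2, 242.9, 202.4], [-1.231, -4.892, -5.636])
```

arm_command --steps '[{"translation":[45,21,9],"rotation":[0,0,0],"claw":60},{"translation":[90,42,18],"rotation":[0,0,0],"claw":60},{"translation":[135,63,27],"rotation":[0,0,0],"claw":60},{"translation":[180,84,36],"rotation":[0,0,0],"claw":60},{"translation":[225,105,45],"rotation":[0,0,0],"claw":60}]'

```text
clock: 0.6
tool_pos: [0.3754, 0.4837, 0.1814]
orientation: [180.0, 0.0, -16.3]
force: [-0.2, 1.2, -0.3]
opening: 0.0606
gripper_force: 0.0
```

arm_command --steps '[{"translation":[45,21,6],"rotation":[0,0,0],"claw":60},{"translation":[90,42,12],"rotation":[0,0,0],"claw":60},{"translation":[135,63,18],"rotation":[0,0,0],"claw":60},{"translation":[180,84,24],"rotation":[0,0,0],"claw":60},{"translation":[225,105,30],"rotation":[0,0,0],"claw":60}]'

```text
clock: 1.1
tool_pos: [0.5618, 0.3198, 0.1515]
orientation: [180.0, 0.0, -16.3]
force: [0.9, 0.9, -0.2]
opening: 0.0602
gripper_force: 0.0
```

arm_command --steps '[{"translation":[5,2,5],"rotation":[-0.25,-1,-1.15],"claw":60},{"translation":[10,4,10],"rotation":[-0.5,-2,-2.3],"claw":60},{"translation":[15,6,15],"rotation":[-0.75,-3,-3.4],"claw":60},{"translation":[20,8,20],"rotation":[-1,-4,-4.5],"claw":60},{"translation":[25,11,27],"rotation":[-1.231,-4.892,-5.636],"claw":60}]'

```text
clock: 1.6
tool_pos: [0.5824, 0.3032, 0.1248]
orientation: [-179.8, 25.2, 12.6]
force: [-0.2, 0.4, -0.3]
opening: 0.0601
gripper_force: 0.0
```

```bash
cat >> h.py <<'E'
def go(p1,yaw,lean,grasp=True):  # print plan from measured pose to grasp-point target
    o=ctrl.get_obs(); B=Rtool(yaw,lean); p=np.array(p1)+(B.as_matrix()[:,2]*.019 if grasp else 0)
    print(plan(o["tool_pos"],o["orientation"],p,B.as_euler("xyz",degrees=True)))
def obs():
    o=ctrl.get_obs(); B=R.from_euler("xyz",o["orientation"],degrees=True).as_matrix()
    print("t",round(o["clock"],2),"grasp pt",(o["tool_pos"]-B[:,2]*.019).round(4),"z",B[:,2].round(3),"x",B[:,0].round(3),"F",o["force"].round(1),"open",round(o["opening"]*1e3,1),"gf",round(o["gripper_force"],1),"q",o["joint_pos"].round(1))
    with open("log.txt","a") as f: f.write(repr([*map(float,o["joint_pos"]),*map(float,o["tool_pos"]),*map(float,o["orientation"])])+"\n")
E
python3 - <<'E'
from h import *
obs(); go([.5458,.2936,.08],12.3,25); go([.5458,.2936,.041],12.3,25)
E
```

```text
t 1.6 grasp pt [0.5903 0.3049 0.142 ] z [-0.416 -0.089 -0.905] x [ 0.884  0.197 -0.425] F [-0.2  0.4 -0.3] open 60.1 gf 0.0 q [ 37.9  38.3  16.6 -10.7 -91.2  66.5]
([-15.1, 1.7, 75.6], [-0.019, 0.031, 0.045])
([1.4, 1.8, 110.9], [-0.019, 0.031, 0.045])
```

arm_command --steps '[{"translation":[0,2,25],"rotation":[0,0,0],"claw":45},{"translation":[0,2,50],"rotation":[0,0,0],"claw":45},{"translation":[1,2,75],"rotation":[0,0,0],"claw":45},{"translation":[1,2,95],"rotation":[0,0,0],"claw":45},{"translation":[1.4,2,111],"rotation":[0,0,0],"claw":45}]'

```text
clock: 2.1
tool_pos: [0.5363, 0.2917, 0.022]
orientation: [-180.0, 25.1, 12.3]
force: [-0.1, 0.1, 0.5]
opening: 0.0449
gripper_force: 0.0
```

```bash
python3 - <<'E'
from h import *
obs(); go([.5458,.2936,.041],12.3,25)
E
```

```text
t 2.1 grasp pt [0.5442 0.2934 0.0392] z [-0.414 -0.09  -0.906] x [ 0.885  0.193 -0.424] F [-0.1  0.1  0.5] open 44.9 gf 0.0 q [ 39.4  39.7   4.7 -11.4 -77.8  67.6]
([0.7, 0.2, -2.3], [-0.007, 0.018, 0.001])
```

arm_command --steps '[{"translation":[0.7,0,-2],"rotation":[0,0,0],"claw":0},{"translation":[0.7,0,-2],"rotation":[0,0,0],"claw":0},{"translation":[0.7,0,-2],"rotation":[0,0,0],"claw":0},{"translation":[0.7,0,-2],"rotation":[0,0,0],"claw":0},{"translation":[0.7,0,-2],"rotation":[0,0,0],"claw":0}]'

```text
clock: 2.6
tool_pos: [0.5395, 0.2928, 0.026]
orientation: [-179.9, 24.9, 12.3]
force: [-0.3, 1.6, 0.1]
opening: 0.0114
gripper_force: 30.0
```

```bash
python3 - <<'E'
from h import *
obs(); go([.52,.25,.15],12.3,25); go([.44,.13,.28],-2.5,25)
E
```

```text
t 2.6 grasp pt [0.5473 0.2944 0.0432] z [-0.412 -0.088 -0.907] x [ 0.886  0.194 -0.421] F [-0.3  1.6  0.1] open 11.4 gf 30.0 q [ 39.3  39.6   5.1 -11.4 -78.2  67.6]
([-77.8, 37.4, -81.7], [-0.02, -0.021, 0.009])
([-226.5, 135.3, -156.3], [1.229, -0.018, 2.692])
```

arm_command --steps '[{"translation":[-13,0,-28],"rotation":[0,0,0],"claw":0},{"translation":[-35,12,-58],"rotation":[0,0,0],"claw":0},{"translation":[-62,30,-84],"rotation":[0.1,0,0.3],"claw":0},{"translation":[-95,50,-106],"rotation":[0.3,0,0.8],"claw":0},{"translation":[-130,72,-120],"rotation":[0.6,0,1.4],"claw":0}]'

```text
clock: 3.1
tool_pos: [0.4888, 0.2075, 0.1905]
orientation: [179.9, 24.9, 4.6]
force: [0.9, -0.3, -0.9]
opening: 0.0116
gripper_force: 30.0
```

```bash
python3 - <<'E'
from h import *
obs(); go([.45,.066,.27],-2.5,25)
E
```

```text
t 3.1 grasp pt [0.4968 0.2082 0.2077] z [-0.419 -0.036 -0.907] x [ 0.905  0.072 -0.42 ] F [ 0.9 -0.3 -0.9] open 11.6 gf 30.0 q [ 34.8  24.    1.5 -12.1 -89.4  62.3]
([-78.7, 137.1, -31.8], [0.623, -0.031, 1.281])
```

arm_command --steps '[{"translation":[-20,34,-8],"rotation":[0.15,0,0.3],"claw":0},{"translation":[-40,68,-16],"rotation":[0.3,0,0.6],"claw":0},{"translation":[-60,103,-24],"rotation":[0.45,0,0.95],"claw":0},{"translation":[-78.7,137,-32],"rotation":[0.62,0,1.28],"claw":0},{"translation":[-78.7,137,-32],"rotation":[0.62,0,1.28],"claw":0}]'

```text
clock: 3.6
tool_pos: [0.4418, 0.0634, 0.2543]
orientation: [-180.0, 24.7, -2.6]
force: [0.6, 0.1, -1.0]
opening: 0.0113
gripper_force: 30.0
```

```bash
python3 - <<'E'
from h import *
obs(); go([.45,.066,.258],-2.5,25)
a=[]
for n in("top","scene"):
    p,d=snap(n); np.savez(n+"1.npz",p=p,d=d); c=cloud(n,d); h=cv2.cvtColor(p,cv2.COLOR_RGB2HSV).astype(int)
    m=(h[...,0]>4)&(h[...,0]<20)&(h[...,1]>170)&(c[...,2]>.2)&(c[...,0]>.38)&(c[...,0]<.58)&(abs(c[...,1]-.066)<.06); q=c[m]
    print(n,len(q),q.min(0),q.max(0),np.median(q,0)); 
    if len(q)>5: print(np.polyfit(q[:,0],q[:,1:],1))
    e=proj(n,[.50,.06,.27])[0].astype(int); u0,v0=max(e[0]-50,0),max(e[1]-60,0); a.append(cv2.resize(p[v0:v0+120,u0:u0+100,::-1],(400,480),interpolation=cv2.INTER_CUBIC)); print(u0,v0)
cv2.imwrite("pics/c2.png",np.hstack(a))
E
```

```text
t 3.6 grasp pt [0.4497 0.063  0.2716] z [-0.417  0.02  -0.909] x [ 0.908 -0.042 -0.418] F [ 0.6  0.1 -1. ] open 11.3 gf 30.0 q [ 23.6  14.   -5.1 -10.7 -93.3  65.3]
([5.7, -3.0, 12.3], [-0.015, -0.061, -0.025])
top 85 [0.42124119 0.05877804 0.27002387] [0.47525671 0.06919339 0.34120817] [0.44372241 0.0639005  0.27455854]
[[-0.02394545  0.09102851]
 [ 0.07461864  0.23625862]]
191 108Traceback (most recent call last):
  File "<stdin>", line 7, in <module>
    return umr_minimum(a, axis, None, out, keepdims, initial, where)
ValueError: zero-size array to reduction operation minimum which has no identity
```

```bash
python3 - <<'E'
from h import *
p,d=snap("scene"); np.savez("scene1.npz",p=p,d=d)
a=[]
for n in("top","scene"):
    z=np.load(n+"1.npz"); p,d=z["p"],z["d"]; c=cloud(n,d)
    m=(c[...,0]>.50)&(c[...,0]<.58)&(abs(c[...,1]-.06)<.03)&(c[...,2]>.24)&(c[...,2]<.3); q=c[m]
    print(n,len(q)); 
    if len(q): print(q.min(0).round(4),q.max(0).round(4),np.median(q,0).round(4),np.percentile(q[:,0],97))
    e=proj(n,[.56,.06,.27])[0].astype(int); u0,v0=max(e[0]-50,0),max(e[1]-60,0); a.append(cv2.resize(p[v0:v0+120,u0:u0+100,::-1],(400,480),interpolation=cv2.INTER_CUBIC)); print(u0,v0)
cv2.imwrite("pics/c2.png",np.hstack(a))
E
```

```text
top 0
191 85
scene 68
[0.5007 0.0472 0.2657] [0.5465 0.0827 0.2753] [0.5233 0.0678 0.2702] 0.5459248687040283
188 124
```

View pics/c2.png

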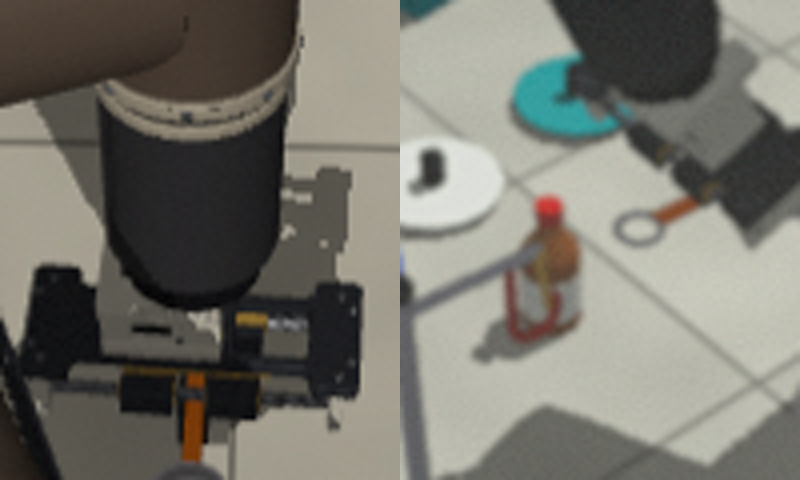

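The top view (left) shows only the gripper over the scoop. The scene view (right) shows the scoop's eye free at crop (640,228), and the red J at (513–555, 260–335). I compare the eye and the hook within the scene camera.

```bash
python3 - <<'E'
from h import *
z=np.load("scene1.npz"); p,d=z["p"],z["d"]; c=cloud("scene",d); h=cv2.cvtColor(p,cv2.COLOR_RGB2HSV).astype(int)
# eye ring
m=(c[...,0]>.495)&(c[...,0]<.58)&(abs(c[...,1]-.06)<.035)&(c[...,2]>.25)&(c[...,2]<.29)&(h[...,1]<110); v,u=np.nonzero(m)
P=plane("scene",np.c_[u,v],.270); A=np.c_[2*P[:,:2],np.ones(len(P))]; x=np.linalg.lstsq(A,(P[:,:2]**2).sum(1),rcond=None)[0]; print("eye",len(u),x[:2],np.sqrt(x[2]+x[0]**2+x[1]**2),"z",np.median(c[m][:,2]))
m=(h[...,0]>4)&(h[...,0]<20)&(h[...,1]>150)&(c[...,2]>.2)&(c[...,0]>.4)&(c[...,0]<.58); q=c[m]; print("handle",len(q),q.mean(0) if len(q) else 0)
# hook reds in both (top0/scene1), intersect with vertical hook plane
yw=np.radians(-2.5); seat=np.array([.618,.059,.223]); nx=np.array([np.cos(yw),np.sin(yw),0]); ny=np.array([-np.sin(yw),np.cos(yw),0])
for n,f in(("scene","scene1"),("top","top0")):
    z=np.load(f+".npz"); h=cv2.cvtColor(z["p"],cv2.COLOR_RGB2HSV).astype(int); cc=cloud(n,z["d"])
    near=(cc[...,2]>.2)&(cc[...,0]>.58)&(cc[...,0]<.65)&(abs(cc[...,1]-.06)<.03)
    red=((h[...,0]<8)|(h[...,0]>172))&(h[...,1]>110)&near; br=(h[...,0]>=10)&(h[...,0]<32)&(h[...,1]>90)&near
    for nm,m in(("red",red),("brass",br)):
        v,u=np.nonzero(m); o,r=rays(n,np.c_[u,v]); t=((seat-o)@ny)/(r@ny); Q=o+r*t[:,None]-seat
        print(n,nm,len(u)); 
        if n=="scene": 
            for zz in range(-12,75,6):
                k=abs(Q[:,2]*1e3-zz)<3
                if k.any(): print("   z",zz,"x",((Q[k]@nx).min()*1e3).round(1),((Q[k]@nx).max()*1e3).round(1))
            print("  depth y resid",np.median((cc[m]-seat)@ny))
        else: q=cc[m]-seat; print("  x",np.percentile(q@nx,[2,50,98]).round(4),"y",np.median(q@ny).round(4),"z",np.percentile(q[:,2],[2,50,98]).round(4))
E
```

```text
eye 59 [0.5248517  0.06473067] 0.018294354552851142 z 0.2697980294534412
handle 674 [ 0.47323208 -1.1092184   0.2921095 ]
scene red 20
   z -6 x -11.3 8.6
   z 0 x -11.4 5.3
   z 6 x -14.9 14.9
   z 12 x -15.0 17.9
   z 18 x -15.3 17.5
  depth y resid 0.002207884856842351
scene brass 33
   z 12 x -11.9 -11.7
   z 18 x -12.0 -12.0
   z 24 x -12.2 -12.1
   z 30 x -9.0 -9.0
   z 36 x -9.3 -9.2
   z 42 x -9.4 -6.1
   z 48 x -9.6 -3.2
   z 54 x -6.6 -3.3
   z 60 x -10.0 -3.5
   z 66 x -10.2 -6.9
  depth y resid 0.0015405652234337828
top red 14
  x [-0.0231 -0.0188  0.0092] y -0.0019 z [-0.0036  0.02    0.0244]
top brass 33
  x [-0.0143 -0.0094  0.0164] y -0.0013 z [-0.0007  0.0449  0.0754]
```

The hook estimate fits both views: seat (0.618, 0.059, 0.223), yaw −2.5°. The eye's centre is at about (0.523, 0.063, 0.270), so the eye end lies about 91 mm beyond the grasp. I plan the entry next.

```bash
cat >> h.py <<'E'
seat=np.array([.618,.059,.223]); HY=np.radians(-2.5); nx=np.array([np.cos(HY),np.sin(HY),0])
def G(ex,ez,th,L=.091,dy=.0005): # grasp point with eye end at hook coords ex,ez (mm), tilt th deg
    t=np.radians(th); return seat+nx*ex/1e3+[0,dy,ez/1e3]-L*(np.cos(t)*nx*[1,0,1]+[0,0,np.sin(t)])
E
python3 - <<'E'
from h import *
obs()
for a in((-55,36,0),(-2,36,0),(-2,34,6),(-2,24,10)): g=G(*a); print(g.round(4)); go(g,-2.5,25-a[2])
E
```

```text
t 3.75 grasp pt [0.4502 0.0663 0.2689] z [-0.421  0.018 -0.907] x [ 0.906 -0.039 -0.421] F [ 0.3 -0.3 -1.5] open 11.7 gf 30.0 q [ 23.8  14.3  -5.  -10.8 -93.2  65.2]
[0.4721 0.0619 0.259 ]
([24.1, 3.5, -0.4], [0.003, -0.02, 0.008])
[0.5251 0.0596 0.259 ]
([72.2, 3.5, -22.7], [0.003, -0.02, 0.008])
[0.5256 0.0596 0.2475]
([79.5, 3.5, -12.5], [0.002, 1.18, 0.008])
[0.5265 0.0596 0.2312]
([88.5, 3.4, 1.7], [0.002, 1.98, 0.008])
```

arm_command --steps '[{"translation":[12,0,5],"rotation":[0,0,0],"claw":0},{"translation":[24,0,-0.4],"rotation":[0,0,0],"claw":0},{"translation":[37,0,-6],"rotation":[0,0,0],"claw":0},{"translation":[50,0,-12.5],"rotation":[0,0,0],"claw":0},{"translation":[57,0,-15.5],"rotation":[0,0,0],"claw":0}]'

```text
clock: 4.25
tool_pos: [0.5022, 0.0644, 0.2404]
orientation: [179.9, 25.0, -2.4]
force: [-1.6, -0.2, -1.7]
opening: 0.0112
gripper_force: 30.0
```

arm_command --steps '[{"translation":[5,0,-2.3],"rotation":[0,0,0],"claw":0},{"translation":[10,0,-4.6],"rotation":[0,0,0],"claw":0},{"translation":[15.2,0,-7.2],"rotation":[0,0,0],"claw":0},{"translation":[15.2,0,-7.2],"rotation":[0,0,0],"claw":0},{"translation":[15.2,0,-7.2],"rotation":[0,0,0],"claw":0}]'

```text
clock: 4.75
tool_pos: [0.517, 0.0635, 0.2416]
orientation: [180.0, 25.0, -2.4]
force: [-1.6, 0.7, -3.2]
opening: 0.0114
gripper_force: 30.0
```

```bash
sed -i 's/nx\*\[1,0,1\]/nx/' h.py; python3 - <<'E'
from h import *
obs(); p,d=snap("scene"); np.savez("scene2.npz",p=p,d=d); c=cloud("scene",d); h=cv2.cvtColor(p,cv2.COLOR_RGB2HSV).astype(int)
m=(c[...,0]>.55)&(c[...,0]<.66)&(abs(c[...,1]-.06)<.035)&(c[...,2]>.25)&(c[...,2]<.268); q=c[m]-[*seat[:2],0]; print(len(q),np.percentile(q,[2,98],axis=0).round(4))
t,e=proj("scene",[.618,.06,.25])[0].astype(int)
cv2.imwrite("pics/c3.png",cv2.resize(p[e-40:e+40,t-50:t+50,::-1],(800,600),interpolation=cv2.INTER_CUBIC)); print(t,e)
for a in((-2,34,6),(-2,24,12),(-1,12,14),(0,2,14)): g=G(*a); print(g.round(4)); go(g,-2.5,25-a[2])
E
```

```text
t 4.75 grasp pt [0.525  0.0631 0.2588] z [-0.422  0.017 -0.907] x [ 0.906 -0.039 -0.422] F [-1.6  0.7 -3.2] open 11.4 gf 30.0 q [ 21.   21.6   3.5  -9.7 -95.   67.7]
115 [[-0.0546 -0.0105  0.2515]
 [ 0.0214  0.0203  0.2655]]
221 198
[0.5256 0.0635 0.2475]
([7.4, -0.5, 9.9], [0.012, 1.191, 0.013])
[0.5271 0.0635 0.2281]
([18.9, -0.5, 26.6], [0.011, 2.391, 0.014])
[0.5288 0.0634 0.213 ]
([27.5, -0.5, 39.4], [0.011, 2.791, 0.014])
[0.5298 0.0634 0.203 ]
([32.6, -0.5, 48.1], [0.011, 2.791, 0.014])
```

View pics/c3.png

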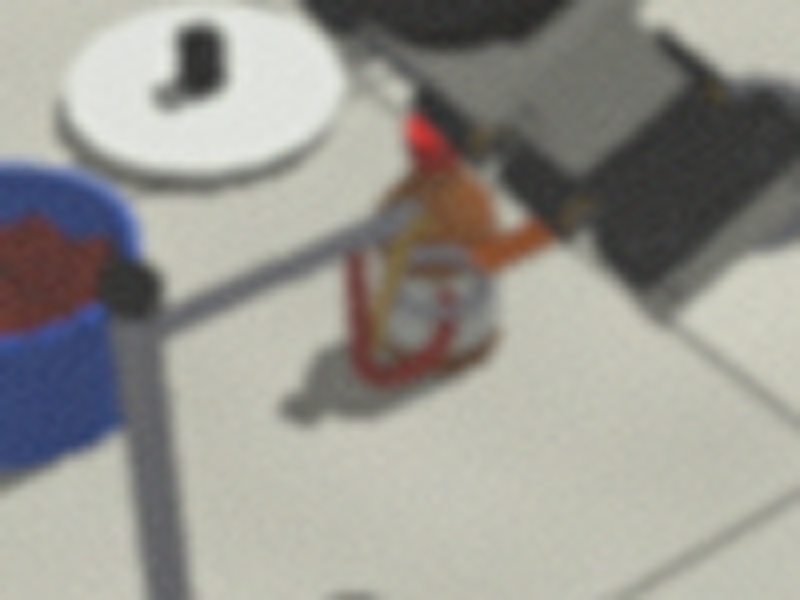

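The crop shows the eye at (440,285) around the red nose (448,305), with the brass gate pushed inwards (tip at (375,345)). Now I sink it with a slight tilt.

arm_command --steps '[{"translation":[7.4,0,10],"rotation":[0,1.2,0],"claw":0},{"translation":[14,0,19],"rotation":[0,2,0],"claw":0},{"translation":[20,0,28],"rotation":[0,2.4,0],"claw":0},{"translation":[25,0,35],"rotation":[0,2.8,0],"claw":0},{"translation":[28,0,40],"rotation":[0,2.8,0],"claw":0}]'

```text
clock: 5.3
tool_pos: [0.5249, 0.063, 0.1942]
orientation: [180.0, 10.8, -2.4]
force: [-1.0, -0.5, -1.5]
opening: 0.0112
gripper_force: 30.0
```

```bash
python3 - <<'E'
from h import *
obs()
for a in((-1,6,14),(0,2,14)): g=G(*a); print(g.round(4)); go(g,-2.5,25-a[2])
E
```

```text
t 5.3 grasp pt [0.5285 0.0629 0.2128] z [-0.188  0.008 -0.982] x [ 0.981 -0.041 -0.188] F [-1.  -0.5 -1.5] open 11.2 gf 30.0 q [ 24.4  15.  -10.4  -5.  -74.3  65. ]
[0.5288 0.0634 0.207 ]
([1.3, -0.5, 5.7], [0.005, -0.034, 0.024])
[0.5298 0.0634 0.203 ]
([3.0, -0.5, 9.4], [0.005, -0.034, 0.024])
```

arm_command --steps '[{"translation":[1,0,3],"rotation":[0,0,0],"claw":0},{"translation":[2,0,6],"rotation":[0,0,0],"claw":0},{"translation":[3,0,9.5],"rotation":[0,0,0],"claw":0},{"translation":[3,0,9.5],"rotation":[0,0,0],"claw":0}]'

```text
clock: 5.7
tool_pos: [0.5273, 0.063, 0.1832]
orientation: [179.9, 11.0, -2.4]
force: [-0.3, 0.9, 0.2]
opening: 0.0117
gripper_force: 30.0
```

```bash
python3 - <<'E'
from h import *
obs()
p,d=snap("scene"); t,e=proj("scene",[.618,.06,.25])[0].astype(int)
cv2.imwrite("pics/c4.png",cv2.resize(p[e-30:e+30,t-40:t+40,::-1],(800,600),interpolation=cv2.INTER_CUBIC))
for th in(20,26,32,38,44): go(G(0,2,th),-2.5,25-th)
E
```

```text
t 5.7 grasp pt [0.5309 0.0628 0.2019] z [-0.19   0.007 -0.982] x [ 0.981 -0.042 -0.19 ] F [-0.3  0.9  0.2] open 11.7 gf 30.0 q [ 24.2  15.8 -10.8  -5.1 -73.2  65.2]
([5.2, -0.5, 7.7], [0.012, 1.191, 0.013])
([12.5, -0.5, 15.3], [0.012, 2.391, 0.014])
([20.6, -0.5, 22.1], [0.011, 3.591, 0.015])
([29.3, -0.5, 28.0], [0.01, 4.791, 0.015])
([38.5, -0.5, 32.9], [0.009, 5.991, 0.016])
```

View pics/c4.png

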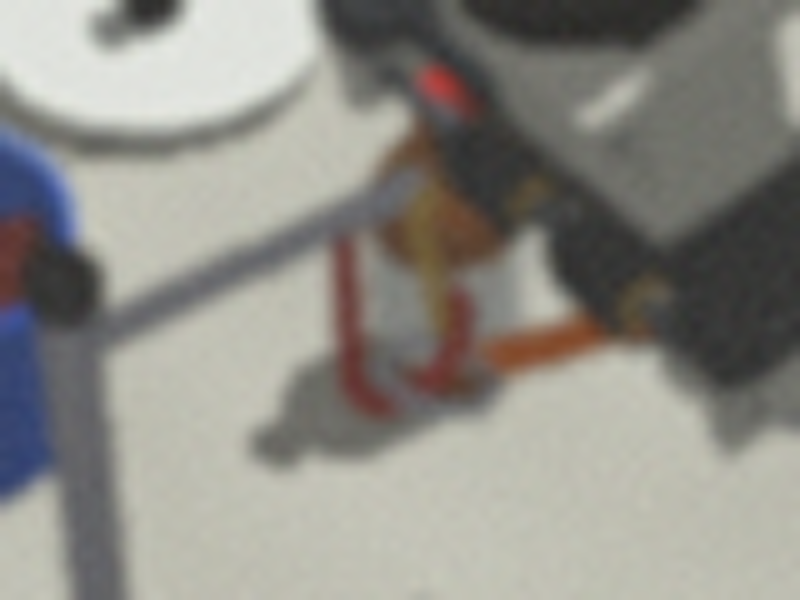

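The crop shows the gate shut against the nose (435–460, 310) and the eye round the bottom of the bend (420,390). Now I rotate the scoop down about the eye.

arm_command --steps '[{"translation":[5.2,0,7.7],"rotation":[0,1.2,0],"claw":0},{"translation":[12.5,0,15.3],"rotation":[0,2.4,0],"claw":0},{"translation":[20.6,0,22],"rotation":[0,3.6,0],"claw":0},{"translation":[29.3,0,28],"rotation":[0,4.8,0],"claw":0},{"translation":[38.5,0,33],"rotation":[0,6,0],"claw":0}]'

```text
clock: 6.25
tool_pos: [0.5588, 0.0632, 0.1447]
orientation: [-179.9, -19.3, -2.4]
force: [3.9, -4.4, 0.7]
opening: 0.0114
gripper_force: 30.0
```

```bash
python3 - <<'E'
from h import *
obs()
for th in(50,56,62,68,74,80): go(G(0,2,th),-2.5,25-th)
E
```

```text
t 6.25 grasp pt [0.5525 0.0634 0.1626] z [ 0.33  -0.011 -0.944] x [ 0.943 -0.039  0.331] F [ 3.9 -4.4  0.7] open 11.4 gf 30.0 q [ 32.3   3.7 -45.2  24.2 -27.   35. ]
([6.1, 1.2, 9.1], [-0.038, 1.139, 0.019])
([13.4, 1.2, 16.8], [-0.039, 2.339, 0.017])
([21.4, 1.2, 23.6], [-0.039, 3.539, 0.015])
([30.1, 1.3, 29.5], [-0.04, 4.739, 0.013])
([39.3, 1.3, 34.6], [-0.041, 5.939, 0.011])
([49.0, 1.3, 38.6], [-0.042, 7.139, 0.009])
```

arm_command --steps '[{"translation":[6.1,1,9.1],"rotation":[0,1.14,0],"claw":0},{"translation":[6.1,1,9.1],"rotation":[0,1.14,0],"claw":0}]'

```text
clock: 6.45
tool_pos: [0.5702, 0.0569, 0.141]
orientation: [179.6, -24.6, -2.4]
force: [2.9, -2.5, 0.5]
opening: 0.0117
gripper_force: 30.0
```

```bash
python3 - <<'E'
from h import *
obs()
for th in(50,54,58,62,68): go(G(0,2,th),-2.5,25-th)
# planar fit of the arm from the log: r,z linear in unknown lengths using wrist-general FK with q4
L=np.array([eval(l) for l in open("log.txt")])
from scipy.optimize import least_squares
Ry=lambda a:R.from_euler("y",a,degrees=True); Rz=lambda a:R.from_euler("z",a,degrees=True); Rx=lambda a:R.from_euler("x",a,degrees=True)
def fk(k,q):
    a1,d1,l2,a3,l3,lt,q10=k
    W=Rz(q[0]+q10); A=Ry(q[1]); p=W.apply([a1,0,d1]); p=p+(W*A).apply([0,0,l2]); B=W*A*Ry(-q[2]); p=p+B.apply([l3,0,a3]); T=B*Rx(q[3])*Ry(-q[4]); return p+T.apply([lt,0,0]),T.apply([1,0,0])
s=least_squares(lambda k:np.concatenate([np.r_[fk(k,l[:6])[0]-l[6:9],.1*(fk(k,l[:6])[1]-R.from_euler("xyz",l[9:],degrees=True).as_matrix()[:,2])] for l in L]),[.1,.3,.4,.03,.4,.25,-16]); print(len(L),s.x.round(4),abs(s.fun).max())
np.save("k.npy",s.x)
E
```

```text
t 6.45 grasp pt [0.5623 0.0574 0.1582] z [ 0.416 -0.025 -0.909] x [ 0.908 -0.038  0.417] F [ 2.9 -2.5  0.5] open 11.7 gf 30.0 q [ 26.4   2.8 -55.1  49.6 -15.8  14.8]
([-3.8, -4.7, 1.4], [0.075, 0.071, 0.014])
([0.5, -4.7, 7.0], [0.075, 0.871, 0.017])
([5.1, -4.7, 12.3], [0.074, 1.671, 0.019])
([10.1, -4.8, 17.2], [0.073, 2.471, 0.022])
([18.1, -4.8, 24.0], [0.072, 3.671, 0.026])
11 [ 2.73600e-01 -4.39700e-01  3.09400e-01  3.22000e-01 -1.90000e-03
 -4.87000e-02 -1.56631e+01] 0.08515700984731822
```

```bash
cat > fit.py <<'E'
from h import *
from scipy.optimize import least_squares
e=lambda ax,a:R.from_euler(ax,a,degrees=True)
def fk(k,q,s4):
    a1,d1,l2,l2x,a3,l3,lt,q10,dy,q40=k
    W=e("z",q[0]+q10); A=W*e("y",q[1]); p=W.apply([a1,dy,d1])+A.apply([l2x,0,l2]); B=A*e("y",-q[2]); p=p+B.apply([l3,0,a3]); T=B*e("x",s4*(q[3]+q40))*e("y",-q[4]); return p+T.apply([lt,0,0]),T.apply([1,0,0])
if __name__=="__main__":
    L=np.array([eval(l) for l in open("log.txt")]+[[90.189,20.546,.682,0,-70.136,-16.507,.19,.648,.227,180,0,-16.3]])
    Z=R.from_euler("xyz",L[:,9:],degrees=True).as_matrix()[:,:,2]; best=None
    for s4 in(1,-1):
        for q10 in(-16,0,-20):
            s=least_squares(lambda k:np.concatenate([np.r_[fk(k,l[:6],s4)[0]-l[6:9],.2*(fk(k,l[:6],s4)[1]-z)] for l,z in zip(L,Z)]),[.1,.35,.35,0,.03,.35,.25,q10,0,0],bounds=([-.2,0,.1,-.2,-.2,.1,.08,-40,-.2,-30],[.3,.7,.8,.2,.2,.8,.5,40,.2,30]))
            print(s4,q10,s.x.round(3),abs(s.fun).max().round(4))
            if best is None or s.cost<best[0]: best=(s.cost,s4,s.x)
    np.save("k.npy",np.r_[best[1],best[2]])
E
python3 fit.py
```

```text
1 -16 [  0.038   0.      0.42    0.153   0.153   0.231   0.2   -15.     -0.035
  16.306] 0.1239
1 0 [  0.038   0.      0.42    0.153   0.153   0.231   0.2   -14.999  -0.035
  16.307] 0.1239
1 -20 [  0.038   0.      0.42    0.153   0.153   0.231   0.2   -15.     -0.035
  16.306] 0.1239
-1 -16 [ 0.053  0.128  0.554  0.105  0.056  0.288  0.366 -2.501 -0.142  2.871] 0.048
-1 0 [ 0.053  0.128  0.554  0.105  0.056  0.288  0.366 -2.501 -0.142  2.871] 0.048
-1 -20 [ 0.053  0.128  0.554  0.105  0.056  0.288  0.366 -2.501 -0.142  2.871] 0.048
```

The arm is near its q3 limit here, at about 50° of tilt. I will let go, then steady the hanging scoop from the side with fingers that close along the hook's x, which centres it.

arm_command --steps '[{"translation":[-3,-4,1],"rotation":[0,0,0],"claw":0},{"translation":[-3,-4,1],"rotation":[0,0,0],"claw":50},{"translation":[-3,-4,1],"rotation":[0,0,0],"claw":50},{"translation":[-3,-4,-20],"rotation":[0,0,0],"claw":50},{"translation":[-3,-4,-60],"rotation":[0,0,0],"claw":50}]'

```text
clock: 6.95
tool_pos: [0.5424, 0.0608, 0.1925]
orientation: [179.4, -24.3, -2.5]
force: [3.0, -0.6, 2.6]
opening: 0.0379
gripper_force: 0.0
```

```bash
cat >> h.py <<'E'
def swing(tag=None):
    p,d=snap("scene",tag); c=cloud("scene",d); h=cv2.cvtColor(p,cv2.COLOR_RGB2HSV).astype(int)
    m=(h[...,0]>4)&(h[...,0]<20)&(h[...,1]>150)&(c[...,2]>.06)&(c[...,2]<.22)&(c[...,0]>.45)&(c[...,0]<.72)&(abs(c[...,1]-.06)<.08); q=c[m]-seat
    if len(q)<8: print("handle px",len(q)); return p
    f=np.polyfit(q[:,2],q[:,:2],1); print("t",round(ctrl.get_obs()["clock"],2),"handle",len(q),"mean mm",(q.mean(0)*1e3).round(1),"lean x,y deg",np.degrees(np.arctan(f[0])).round(1)); return p
E
python3 - <<'E'
from h import *
obs(); swing()
for g in([.50,.25,.30],): 
    for t in(0,20,45):
        # tool z=(0,-sin t,-cos t), tool y along hook x
        z=np.array([0,-np.sin(np.radians(t)),-np.cos(np.radians(t))])
        for s in(1,-1):
            y=np.array([s,0,0.]); x=np.cross(y,z); o=ctrl.get_obs(); print(t,s,plan(o["tool_pos"],o["orientation"],np.array(g)+z*.019,R.from_matrix(np.c_[x,y,z]).as_euler("xyz",degrees=True)))
E
```

```text
t 6.95 grasp pt [0.5346 0.0613 0.2098] z [ 0.41  -0.028 -0.912] x [ 0.911 -0.04   0.411] F [ 3.  -0.6  2.6] open 37.9 gf 0.0 q [ 34.7  -3.5 -49.6  32.5 -28.4  25.9]
t 7.0 handle 37 mean mm [ 26.8   1.4 -68.1] lean x,y deg [-16.4   1. ]
0 1 ([-12.8, -185.3, -95.9], [4.003, -3.769, -18.239])
0 -1 ([-12.8, -185.3, -95.9], [-3.72, -3.951, 17.156])
20 1 ([-12.1, -178.8, -96.8], [0.786, -6.825, -18.923])
20 -1 ([-12.1, -178.8, -96.8], [-6.601, -0.76, 16.148])
45 1 ([-9.9, -171.9, -100.7], [-3.428, -10.584, -19.2])
45 -1 ([-9.9, -171.9, -100.7], [-9.981, 3.232, 14.395])
```

arm_command --steps '[{"translation":[-10,-40,-40],"rotation":[-0.5,0.2,0.7],"claw":50},{"translation":[-10,-75,-80],"rotation":[-1.2,0.4,1.7],"claw":50},{"translation":[-10,-110,-100],"rotation":[-2,0.64,2.9],"claw":60},{"translation":[-10,-145,-100],"rotation":[-2.8,0.9,4],"claw":70},{"translation":[-10,-172,-100],"rotation":[-3.6,1.16,5.2],"claw":80}]'

```text
clock: 7.5
tool_pos: [0.5003, 0.2401, 0.2819]
orientation: [175.5, -31.7, -31.9]
force: [0.9, -0.7, 0.3]
opening: 0.0688
gripper_force: 0.0
```

arm_command --steps '[{"translation":[0,0,0],"rotation":[-0.8,0.26,1.15],"claw":85},{"translation":[0,0,0],"rotation":[-1.6,0.5,2.3],"claw":85},{"translation":[0,0,0],"rotation":[-2.4,0.78,3.5],"claw":85},{"translation":[0,0,0],"rotation":[-3.2,1,4.6],"claw":85},{"translation":[0,0,0],"rotation":[-4,1.3,5.8],"claw":85}]'

```text
clock: 8.0
tool_pos: [0.5005, 0.2377, 0.2798]
orientation: [176.0, -40.7, -67.0]
force: [0.5, -0.3, 0.1]
opening: 0.0848
gripper_force: 0.0
```

```bash
cat >> h.py <<'E'
def side(g,t,s=-1,az=0.):  # tool from +y side, tilt t from vertical, closing along hook x
    a=R.from_euler("z",-2.5+az,degrees=True); z=a.apply([0,-np.sin(np.radians(t)),-np.cos(np.radians(t))]); y=a.apply([s,0,0]); x=np.cross(y,z); o=ctrl.get_obs()
    print(plan(o["tool_pos"],o["orientation"],np.array(g)+z*.019,R.from_matrix(np.c_[x,y,z]).as_euler("xyz",degrees=True)))
E
python3 - <<'E'
from h import *
obs(); swing()
for _ in range(5): swing()
side([.6,.25,.30],45)
E
```

```text
t 8.0 grasp pt [0.4969 0.2496 0.2942] z [ 0.19  -0.626 -0.757] x [ 0.296 -0.698  0.652] F [ 0.5 -0.3  0.1] open 84.8 gf 0.0 q [ 63.4  18.5 -17.7  26.8 -86.4 -51.5]
handle px 6
t 8.1 handle 8 mean mm [-30.9  -0.5 -73.5] lean x,y deg [23.8  5.7]
handle px 6
handle px 4
handle px 1
handle px 6
([33.7, -92.0, 13.9], [-2.72, 0.729, 3.815])
```

arm_command --steps '[{"translation":[7,-20,3],"rotation":[-0.55,0.15,0.76],"claw":85},{"translation":[14,-40,6],"rotation":[-1.1,0.3,1.5],"claw":85},{"translation":[21,-60,9],"rotation":[-1.65,0.45,2.3],"claw":85},{"translation":[28,-80,12],"rotation":[-2.2,0.6,3.1],"claw":85},{"translation":[33.7,-92,14],"rotation":[-2.72,0.73,3.8],"claw":85}]'

```text
clock: 8.8
tool_pos: [0.6004, 0.2361, 0.2869]
orientation: [-180.0, -45.0, -92.7]
force: [0.8, 0.7, -0.1]
opening: 0.0848
gripper_force: 0.0
```

```bash
python3 - <<'E'
from h import *
obs()
for i in range(16):
    p=swing("s1" if i==0 else None)
side([.6,.063,.113],45); side([.6,.063,.123],40)
E
```

```text
t 8.8 grasp pt [0.601  0.2495 0.3004] z [-0.033 -0.707 -0.707] x [-0.033 -0.706  0.707] F [ 0.8  0.7 -0.1] open 84.8 gf 0.0 q [  52.1   33.     4.7   24.5 -100.1  -59. ]
handle px 3
handle px 2
handle px 3
handle px 1
handle px 2
handle px 3
t 9.15 handle 8 mean mm [-15.1   3.4 -70.6] lean x,y deg [13.6  0.1]
t 9.2 handle 15 mean mm [ -7.9   2.9 -78. ] lean x,y deg [7.  1.2]
t 9.25 handle 21 mean mm [  0.6   2.8 -71.4] lean x,y deg [1.  0.7]
t 9.3 handle 20 mean mm [  6.4   2.2 -73.3] lean x,y deg [-2.6 -0.5]
t 9.35 handle 18 mean mm [ 10.    2.8 -69.9] lean x,y deg [-5.1  0.5]
t 9.4 handle 21 mean mm [ 10.5   1.6 -76.4] lean x,y deg [-5.3  0.9]
t 9.45 handle 17 mean mm [  8.2   1.9 -75.7] lean x,y deg [-3.9  2.5]
t 9.5 handle 16 mean mm [  3.    1.4 -73.9] lean x,y deg [0.5 1.1]
t 9.55 handle 11 mean mm [ -4.7  -1.1 -79.5] lean x,y deg [5.9 5.3]
handle px 5
([-0.5, -8.2, 264.1], [0.008, -0.016, -0.009])
([4.9, -8.2, 257.0], [0.008, -1.016, -0.009])
```

View pics/s1.png

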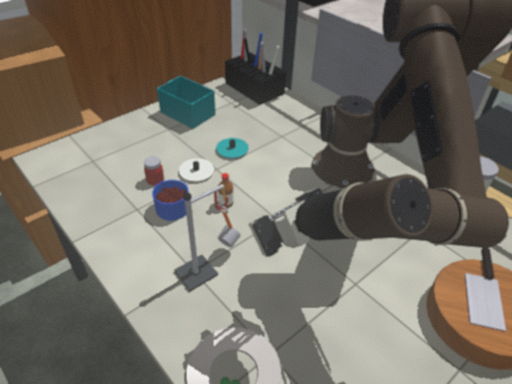

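The picture shows the scoop hanging on the hook (handle at (228,220)), clear of the gripper, and swinging. It is at about ±15° and decaying quickly. I do the lid while it dies down and check it again later.

```bash
python3 - <<'E'
from h import *
obs(); go([.44,.16,.36],-65,0); go([.42,0,.36],-45,0)
E
```

```text
t 9.6 grasp pt [0.6002 0.2498 0.2998] z [-0.032 -0.707 -0.706] x [-0.032 -0.705  0.708] F [ 0.1 -0.  -1.4] open 84.8 gf 0.0 q [  52.2   32.9    4.6   24.5 -100.   -59. ]
([97.5, 156.0, 20.5], [2.167, -8.838, -5.223])
([211.0, 168.9, 134.3], [3.737, -8.482, -9.005])
```

arm_command --steps '[{"translation":[15,28,2],"rotation":[0.3,-1.26,-0.75],"claw":80},{"translation":[30,56,5],"rotation":[0.6,-2.5,-1.5],"claw":70},{"translation":[50,84,9],"rotation":[0.95,-3.8,-2.25],"claw":60},{"translation":[70,115,14],"rotation":[1.25,-5,-3],"claw":60},{"translation":[97.5,156,20],"rotation":[1.55,-6.3,-3.75],"claw":60}]'

```text
clock: 10.1
tool_pos: [0.4392, 0.1604, 0.3412]
orientation: [177.7, -12.6, -72.0]
force: [-0.2, -1.6, 1.9]
opening: 0.0605
gripper_force: 0.0
```

```bash
python3 - <<'E'
from h import *
obs(); go([.42,.0,.34],-45,0); go([.44,-.2,.28],-40,0)
E
```

```text
t 10.1 grasp pt [0.4386 0.1645 0.3597] z [ 0.029 -0.221 -0.975] x [ 0.302 -0.928  0.219] F [-0.2 -1.6  1.9] open 60.5 gf 0.0 q [ 52.3  -0.1 -15.1   9.1 -84.2 -36.1]
([138.6, 65.8, 54.5], [1.049, -2.374, -5.419])
([317.0, 104.6, 157.6], [1.156, -2.334, -6.414])
```

arm_command --steps '[{"translation":[35,16,13],"rotation":[0.25,-0.6,-1.3],"claw":60},{"translation":[70,32,26],"rotation":[0.5,-1.2,-2.6],"claw":60},{"translation":[105,49,40],"rotation":[0.8,-1.8,-4],"claw":60},{"translation":[138,66,54],"rotation":[1.05,-2.37,-5.4],"claw":60},{"translation":[180,74,78],"rotation":[1.05,-2.37,-5.4],"claw":60}]'

```text
clock: 10.6
tool_pos: [0.4249, -0.0374, 0.3126]
orientation: [-179.8, -0.2, -45.0]
force: [1.1, 0.2, -0.2]
opening: 0.0599
gripper_force: 0.0
```

```bash
python3 - <<'E'
from h import *
obs(); go([.4487,-.3245,.16],-40,0)
for i in range(14): swing("s2" if i==0 else None)
E
```

```text
t 10.6 grasp pt [ 0.4248 -0.0374  0.3316] z [ 0.006 -0.    -1.   ] x [ 0.707 -0.707  0.004] F [ 1.1  0.2 -0.2] open 59.9 gf 0.0 q [ 21.8  -7.  -20.1   0.1 -76.5  23.1]
([219.1, 186.9, 171.8], [-0.042, -0.049, -1.0])
t 10.65 handle 18 mean mm [-20.7  -3.  -75.5] lean x,y deg [16.9  4.9]
t 10.7 handle 21 mean mm [-15.   -0.5 -74.7] lean x,y deg [13.8  4. ]
t 10.75 handle 25 mean mm [ -9.6   0.4 -78.3] lean x,y deg [9. 2.]
t 10.8 handle 31 mean mm [ -2.9   2.6 -77.7] lean x,y deg [4.4 0.3]
t 10.85 handle 37 mean mm [  1.6   3.4 -82.3] lean x,y deg [1.2 0.4]
t 10.9 handle 39 mean mm [  5.1   4.  -73.6] lean x,y deg [-1.  -1.5]
t 10.95 handle 42 mean mm [  6.2   4.3 -73.8] lean x,y deg [-2.3 -0.4]
t 11.0 handle 33 mean mm [  4.4   3.8 -75.4] lean x,y deg [-0.4 -1.5]
t 11.05 handle 31 mean mm [  0.7   2.8 -80. ] lean x,y deg [ 2.1 -0.2]
t 11.1 handle 25 mean mm [ -4.7   0.5 -79.8] lean x,y deg [5.9 3.1]
t 11.15 handle 22 mean mm [-10.7  -0.6 -78.4] lean x,y deg [10.5  3.5]
t 11.2 handle 18 mean mm [-16.5  -2.6 -77.7] lean x,y deg [14.5  4.3]
t 11.25 handle 15 mean mm [-21.4  -3.2 -78.5] lean x,y deg [18.2  7. ]
t 11.3 handle 12 mean mm [-21.6  -4.  -70.1] lean x,y deg [19.4  6. ]
```

The swing is about ±10° around a 7° rest lean and decays with τ≈6 s, so it will die out by itself. On to the lid.

arm_command --steps '[{"translation":[36,31,14],"rotation":[0,0,-0.2],"claw":60},{"translation":[72,62,28],"rotation":[0,0,-0.4],"claw":60},{"translation":[108,93,45],"rotation":[0,0,-0.6],"claw":60},{"translation":[144,124,65],"rotation":[0,0,-0.8],"claw":60},{"translation":[180,155,90],"rotation":[0,0,-1],"claw":60}]'

```text
clock: 11.8
tool_pos: [0.4417, -0.2707, 0.2242]
orientation: [179.9, -0.3, -40.2]
force: [1.5, 0.7, -0.2]
opening: 0.0603
gripper_force: 0.0
```

```bash
python3 - <<'E'
from h import *
obs(); go([.4487,-.3245,.08],-40,0); go([.4487,-.3245,.036],-40,0)
E
```

```text
t 11.8 grasp pt [ 0.4416 -0.2706  0.2432] z [ 0.003 -0.004 -1.   ] x [ 0.764 -0.646  0.005] F [ 1.5  0.7 -0.2] open 60.3 gf 0.0 q [ -9.6   5.6 -19.4   0.2 -64.8  59.3]
([39.3, 36.3, 163.4], [0.017, -0.054, -0.041])
([39.1, 36.2, 207.4], [0.017, -0.054, -0.041])
```

arm_command --steps '[{"translation":[20,18,40],"rotation":[0,0,0],"claw":60},{"translation":[39,36,80],"rotation":[0,0,0],"claw":60},{"translation":[39,36,120],"rotation":[0,0,0],"claw":60},{"translation":[39,36,150],"rotation":[0,0,0],"claw":60},{"translation":[39,36,170],"rotation":[0,0,0],"claw":60}]'

```text
clock: 12.3
tool_pos: [0.4466, -0.3218, 0.0517]
orientation: [179.8, 0.0, -40.3]
force: [-0.1, 0.5, 0.7]
opening: 0.0602
gripper_force: 0.0
```

arm_command --steps '[{"translation":[0,0,15],"rotation":[0,0,0],"claw":60},{"translation":[0,0,30],"rotation":[0,0,0],"claw":60},{"translation":[0,0,36.5],"rotation":[0,0,0],"claw":50},{"translation":[0,0,36.5],"rotation":[0,0,0],"claw":30},{"translation":[0,0,36.5],"rotation":[0,0,0],"claw":10}]'

```text
clock: 12.8
tool_pos: [0.4484, -0.3223, 0.0184]
orientation: [179.9, -0.2, -40.3]
force: [-0.2, -0.5, -0.1]
opening: 0.0414
gripper_force: 0.0
```

```bash
python3 - <<'E'
from h import *
obs(); go([.4487,-.3245,.036],-40,0)
E
```

```text
t 12.8 grasp pt [ 0.4483 -0.3222  0.0374] z [ 0.001 -0.004 -1.   ] x [ 0.763 -0.646  0.004] F [-0.2 -0.5 -0.1] open 41.4 gf 0.0 q [-15.2  21.9 -29.2   0.3 -38.7  64.7]
([1.7, 1.5, 1.5], [0.024, -0.041, -0.053])
```

arm_command --steps '[{"translation":[1.5,0,0],"rotation":[0,0,0],"claw":5},{"translation":[1.5,0,0],"rotation":[0,0,0],"claw":5},{"translation":[1.5,0,0],"rotation":[0,0,0],"claw":5},{"translation":[1.5,0,0],"rotation":[0,0,0],"claw":5},{"translation":[1.5,0,0],"rotation":[0,0,0],"claw":5}]'

```text
clock: 13.3
tool_pos: [0.4495, -0.3236, 0.0188]
orientation: [179.9, -0.3, -40.3]
force: [-1.1, -1.1, 7.2]
opening: 0.0231
gripper_force: 30.0
```

arm_command --steps '[{"translation":[0,0,-30],"rotation":[0,0,0],"claw":5},{"translation":[0,0,-60],"rotation":[0,0,0],"claw":5},{"translation":[0,0,-90],"rotation":[0,0,0],"claw":5},{"translation":[0,0,-120],"rotation":[0,0,0],"claw":5},{"translation":[0,0,-125],"rotation":[0,0,0],"claw":5}]'

```text
clock: 13.8
tool_pos: [0.4506, -0.3234, 0.1466]
orientation: [180.0, -0.5, -40.3]
force: [-0.1, -0.2, -2.1]
opening: 0.0234
gripper_force: 30.0
```

```bash
cat > lid.py <<'E'
from h import *
# lid outline and tub mouth in the scene and top views
def circ(P): 
    A=np.c_[2*P[:,:2],np.ones(len(P))]; x=np.linalg.lstsq(A,(P[:,:2]**2).sum(1),rcond=None)[0]; return x[:2].round(4),np.sqrt(x[2]+x[0]**2+x[1]**2).round(4)
def lidview(near,zlo,zhi,tag):
    for n in("scene","top"):
        p,d=snap(n,f"{tag}{n}"); c=cloud(n,d); h=cv2.cvtColor(p,cv2.COLOR_RGB2HSV).astype(int)
        m=(h[...,1]<50)&(h[...,2]>120)&(c[...,2]>zlo)&(c[...,2]<zhi)&(np.hypot(c[...,0]-near[0],c[...,1]-near[1])<.09)
        q=c[m]
        if len(q)>10:
            z=np.median(q[:,2]); hull=cv2.convexHull(q[:,:2].astype(np.float32))[:,0]; k=np.linalg.lstsq(np.c_[q[:,:2]-q[:,:2].mean(0),np.ones(len(q))],q[:,2],rcond=None)[0]
            print(n,len(q),"z",z.round(4),"tilt deg",np.degrees(k[:2]).round(1),"hull circ",circ(hull),"enc",[np.round(v,4) for v in cv2.minEnclosingCircle(hull)])
        m=(c[...,2]>.074)&(c[...,2]<.088)&(h[...,0]>105)&(h[...,0]<130)&(h[...,1]>120)&(np.hypot(c[...,0]-.62,c[...,1]+.217)<.08); q=c[m]
        if len(q)>20: print(n,"tub",len(q),circ(q))
E
python3 - <<'E'
from lid import *
obs(); lidview([.449,-.322],.12,.17,"l1"); swing(); go([.622,-.2187,.16],-40,0)
E
```

```text
t 13.8 grasp pt [ 0.4505 -0.3233  0.1656] z [ 0.006 -0.006 -1.   ] x [ 0.763 -0.646  0.008] F [-0.1 -0.2 -2.1] open 23.4 gf 30.0 q [-15.3  12.8 -21.5   0.3 -55.2  64.9]
scene 289 z 0.1423 tilt deg [ 0.1 -0.3] hull circ (array([ 0.454 , -0.3223]), np.float64(0.0651)) enc [array([ 0.4525, -0.3217]), np.float64(0.0672)]
scene tub 98 (array([ 0.6238, -0.2181]), np.float64(0.0573))
top 376 z 0.1415 tilt deg [0.  0.9] hull circ (array([ 0.4401, -0.3162]), np.float64(0.0515)) enc [array([ 0.4393, -0.3158]), np.float64(0.0588)]
t 13.95 handle 44 mean mm [ -1.3   1.8 -74.8] lean x,y deg [2.6 1. ]
([65.2, -191.3, 1.3], [0.018, -0.03, -0.063])
```

arm_command --steps '[{"translation":[13,-38,0],"rotation":[0,0,0],"claw":5},{"translation":[26,-76,0],"rotation":[0,0,0],"claw":5},{"translation":[39,-114,0],"rotation":[0,0,0],"claw":5},{"translation":[52,-152,0],"rotation":[0,0,0],"claw":5},{"translation":[64.5,-190.5,0],"rotation":[0,0,0],"claw":5}]'

```text
clock: 14.45
tool_pos: [0.6214, -0.218, 0.1403]
orientation: [179.8, 0.0, -40.3]
force: [1.0, -1.3, -1.6]
opening: 0.0233
gripper_force: 30.0
```

arm_command --steps '[{"translation":[0,0,15],"rotation":[0,0,0],"claw":5},{"translation":[0,0,30],"rotation":[0,0,0],"claw":5},{"translation":[0,0,37],"rotation":[0,0,0],"claw":5},{"translation":[0,0,37],"rotation":[0,0,0],"claw":5}]'

```text
clock: 14.85
tool_pos: [0.6197, -0.2191, 0.103]
orientation: [179.7, 0.1, -40.3]
force: [0.1, 0.6, -0.9]
opening: 0.0231
gripper_force: 30.0
```

```bash
python3 - <<'E'
from lid import *
obs(); lidview([.621,-.219],.09,.14,"l2"); swing(); go([.621,-.219,.110],-40,0)
E
```

```text
t 14.85 grasp pt [ 0.6197 -0.2191  0.122 ] z [-0.004 -0.003 -1.   ] x [ 0.763 -0.647 -0.001] F [ 0.1  0.6 -0.9] open 23.1 gf 30.0 q [ -2.4  24.5 -10.5   0.2 -55.2  52. ]
scene 459 z 0.0988 tilt deg [-0.4  0.5] hull circ (array([ 0.6222, -0.2189]), np.float64(0.0641)) enc [array([ 0.6219, -0.2189]), np.float64(0.0655)]
scene tub 38 (array([ 0.626 , -0.2133]), np.float64(0.0534))
top 566 z 0.1004 tilt deg [-0.8  0.2] hull circ (array([ 0.6177, -0.2179]), np.float64(0.0609)) enc [array([ 0.6124, -0.2147]), np.float64(0.0633)]
t 15.0 handle 18 mean mm [ -6.9   3.2 -69.6] lean x,y deg [8.2 1.4]
([-0.8, -0.2, 15.1], [0.024, -0.039, -0.061])
```

arm_command --steps '[{"translation":[0.8,-1.3,3],"rotation":[0,0,0],"claw":5},{"translation":[0.8,-1.3,6],"rotation":[0,0,0],"claw":5},{"translation":[0.8,-1.3,9],"rotation":[0,0,0],"claw":5},{"translation":[0.8,-1.3,12],"rotation":[0,0,0],"claw":5},{"translation":[0.8,-1.3,13],"rotation":[0,0,0],"claw":5}]'

```text
clock: 15.5
tool_pos: [0.6225, -0.2188, 0.0923]
orientation: [179.9, -0.1, -40.3]
force: [-0.1, -0.6, -2.6]
opening: 0.0234
gripper_force: 30.0
```

```bash
python3 - <<'E'
from lid import *
obs(); lidview([.621,-.219],.075,.12,"l3")
E
```

```text
t 15.5 grasp pt [ 0.6225 -0.2188  0.1113] z [ 0.    -0.003 -1.   ] x [ 0.763 -0.647  0.003] F [-0.1 -0.6 -2.6] open 23.4 gf 30.0 q [ -2.4  25.2 -11.    0.2 -53.8  51.9]
scene 454 z 0.088 tilt deg [-0.3 -0.2] hull circ (array([ 0.625 , -0.2186]), np.float64(0.0644)) enc [array([ 0.6238, -0.2193]), np.float64(0.0663)]
top 557 z 0.0881 tilt deg [0.1 0.4] hull circ (array([ 0.6229, -0.2201]), np.float64(0.0639)) enc [array([ 0.6216, -0.2194]), np.float64(0.0644)]
```

arm_command --steps '[{"translation":[0,0,1],"rotation":[0,0,0],"claw":5},{"translation":[0,0,2],"rotation":[0,0,0],"claw":5},{"translation":[0,0,2.5],"rotation":[0,0,0],"claw":5},{"translation":[0,0,2.5],"rotation":[0,0,0],"claw":5}]'

```text
clock: 16.0
tool_pos: [0.6229, -0.2189, 0.0909]
orientation: [179.9, -0.2, -40.3]
force: [-1.9, 1.5, 4.7]
opening: 0.0234
gripper_force: 30.0
```

```bash
python3 - <<'E'
from lid import *
obs(); lidview([.621,-.219],.075,.12,"l4")
E
```

```text
t 16.0 grasp pt [ 0.6229 -0.2188  0.1099] z [ 0.001 -0.004 -1.   ] x [ 0.763 -0.647  0.004] F [-1.9  1.5  4.7] open 23.4 gf 30.0 q [ -2.3  25.3 -11.1   0.3 -53.6  51.9]
scene 455 z 0.0867 tilt deg [ 0.  -0.1] hull circ (array([ 0.626 , -0.2179]), np.float64(0.0643)) enc [array([ 0.6264, -0.2179]), np.float64(0.0653)]
top 554 z 0.0866 tilt deg [0.  0.2] hull circ (array([ 0.623 , -0.2201]), np.float64(0.0639)) enc [array([ 0.6206, -0.2184]), np.float64(0.0641)]
```

Contact is made and the plate top is at 0.086, level, so the lid is home. Releasing and rising.

arm_command --steps '[{"translation":[0,0,-0.5],"rotation":[0,0,0],"claw":45},{"translation":[0,0,-0.5],"rotation":[0,0,0],"claw":50},{"translation":[0,0,-0.5],"rotation":[0,0,0],"claw":50},{"translation":[0,0,-0.5],"rotation":[0,0,0],"claw":50},{"translation":[0,0,-10],"rotation":[0,0,0],"claw":50}]'

```text
clock: 16.6
tool_pos: [0.6218, -0.2187, 0.0991]
orientation: [179.8, -0.0, -40.3]
force: [-1.1, -0.7, 0.1]
opening: 0.0493
gripper_force: 0.0
```

arm_command --steps '[{"translation":[0,0,-25],"rotation":[0,0,0],"claw":50},{"translation":[0,0,-60],"rotation":[0,0,0],"claw":50},{"translation":[0,0,-100],"rotation":[0,0,0],"claw":50},{"translation":[-30,20,-130],"rotation":[0,0,0],"claw":50},{"translation":[-70,40,-150],"rotation":[0,0,0],"claw":50}]'

```text
clock: 17.1
tool_pos: [0.5441, -0.204, 0.2526]
orientation: [179.9, -0.3, -40.3]
force: [-0.7, 0.8, 0.9]
opening: 0.0498
gripper_force: 0.0
```

arm_command --steps '[{"translation":[-20,45,0],"rotation":[0,0,0],"claw":50},{"translation":[-40,90,0],"rotation":[0,0,0],"claw":50},{"translation":[-60,130,0],"rotation":[0,0,0],"claw":50},{"translation":[-60,130,0],"rotation":[0,0,0],"claw":50},{"translation":[-60,130,0],"rotation":[0,0,0],"claw":50}]'

```text
clock: 17.6
tool_pos: [0.4131, -0.2644, 0.2516]
orientation: [179.9, -0.3, -40.4]
force: [-0.0, -0.0, 0.4]
opening: 0.05
gripper_force: 0.0
```

```bash
python3 - <<'E'
from lid import *
obs(); lidview([.621,-.219],.075,.12,"l5")
for i in range(15): p=swing()
t,e=proj("scene",[.618,.06,.2])[0].astype(int); print(t,e)
cv2.imwrite("pics/f.png",cv2.resize(p[e-60:e+40,t-85:t+48,::-1],(798,600),interpolation=cv2.INTER_CUBIC))
E
```

```text
t 17.6 grasp pt [ 0.413  -0.2644  0.2706] z [ 0.003 -0.004 -1.   ] x [ 0.762 -0.648  0.005] F [-0.  -0.   0.4] open 50.0 gf 0.0 q [ -9.4   1.7 -19.9   0.2 -68.1  59. ]
scene 350 z 0.0867 tilt deg [ 0.4 -0.7] hull circ (array([ 0.625 , -0.2189]), np.float64(0.0644)) enc [array([ 0.6247, -0.2184]), np.float64(0.0661)]
t 17.75 handle 36 mean mm [ -8.3  -0.8 -73.3] lean x,y deg [8.9 3.9]
t 17.8 handle 35 mean mm [ -6.9   1.1 -75.1] lean x,y deg [8.3 2.8]
t 17.85 handle 39 mean mm [ -5.3   2.9 -73.5] lean x,y deg [6.4 1.2]
t 17.9 handle 40 mean mm [ -4.6   3.8 -73.3] lean x,y deg [ 4.9 -0.6]
t 17.95 handle 45 mean mm [ -4.2   4.9 -72.7] lean x,y deg [ 5.6 -0.8]
t 18.0 handle 42 mean mm [ -4.7   4.3 -72.8] lean x,y deg [ 5.7 -0.5]
t 18.05 handle 43 mean mm [ -5.7   3.4 -74. ] lean x,y deg [ 6.7 -1.1]
t 18.1 handle 38 mean mm [ -7.3   1.8 -75.4] lean x,y deg [7.9 1.2]
t 18.15 handle 37 mean mm [ -8.8   0.2 -73. ] lean x,y deg [9.  2.2]
t 18.2 handle 33 mean mm [-10.   -1.3 -73.3] lean x,y deg [10.   4.9]
t 18.25 handle 29 mean mm [-10.9  -2.7 -72.2] lean x,y deg [10.9  4.3]
t 18.3 handle 27 mean mm [-12.   -3.8 -73.2] lean x,y deg [12.2  7. ]
t 18.35 handle 28 mean mm [-12.9  -5.  -74.7] lean x,y deg [11.7  7.2]
t 18.4 handle 28 mean mm [-11.6  -3.9 -72.4] lean x,y deg [11.   5.6]
t 18.45 handle 29 mean mm [-11.1  -2.6 -74.3] lean x,y deg [11.2  5. ]
222 211
```

View pics/f.png

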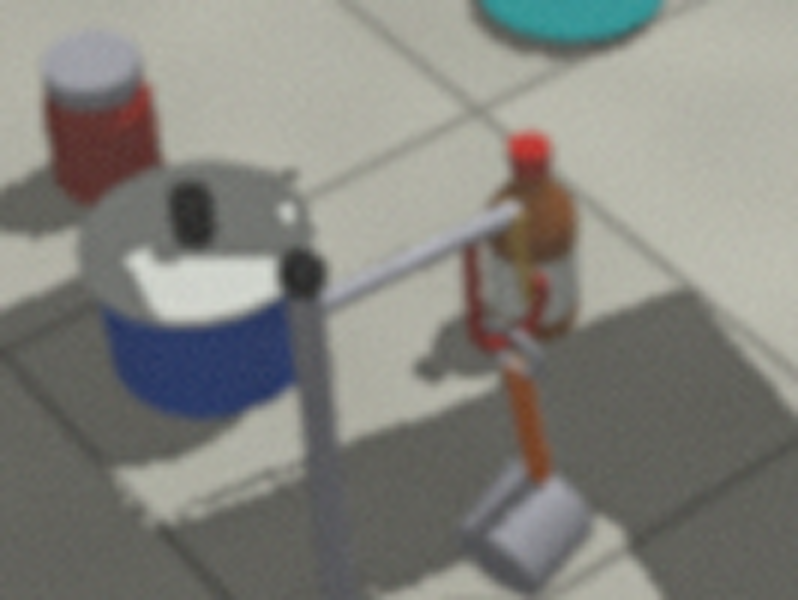

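The lid sits level on the tub (crop 190,240). The scoop hangs in the hook with the gate shut (525,270). The residual swing is about ±4°, so I let it settle further.

arm_command --steps '[{"translation":[0,0,0],"rotation":[0,0,0],"claw":50},{"translation":[0,0,0],"rotation":[0,0,0],"claw":50},{"translation":[0,0,0],"rotation":[0,0,0],"claw":50},{"translation":[0,0,0],"rotation":[0,0,0],"claw":50},{"translation":[0,0,0],"rotation":[0,0,0],"claw":50}]'

```text
clock: 18.95
tool_pos: [0.4135, -0.2639, 0.2503]
orientation: [179.9, -0.2, -40.3]
force: [0.4, 0.6, 0.9]
opening: 0.0497
gripper_force: 0.0
```

arm_command --steps '[{"translation":[0,0,0],"rotation":[0,0,0],"claw":50},{"translation":[0,0,0],"rotation":[0,0,0],"claw":50},{"translation":[0,0,0],"rotation":[0,0,0],"claw":50},{"translation":[0,0,0],"rotation":[0,0,0],"claw":50},{"translation":[0,0,0],"rotation":[0,0,0],"claw":50}]'

```text
clock: 19.45
tool_pos: [0.4135, -0.2639, 0.2503]
orientation: [179.9, -0.2, -40.3]
force: [-0.7, 0.4, -0.1]
opening: 0.0502
gripper_force: 0.0
```

arm_command --steps '[{"translation":[0,0,0],"rotation":[0,0,0],"claw":50},{"translation":[0,0,0],"rotation":[0,0,0],"claw":50},{"translation":[0,0,0],"rotation":[0,0,0],"claw":50},{"translation":[0,0,0],"rotation":[0,0,0],"claw":50},{"translation":[0,0,0],"rotation":[0,0,0],"claw":50}]'

```text
clock: 19.95
tool_pos: [0.4136, -0.2639, 0.2502]
orientation: [179.9, -0.2, -40.3]
force: [0.1, -0.5, -0.6]
opening: 0.0501
gripper_force: 0.0
```

arm_command --steps '[{"translation":[0,0,0],"rotation":[0,0,0],"claw":50},{"translation":[0,0,0],"rotation":[0,0,0],"claw":50},{"translation":[0,0,0],"rotation":[0,0,0],"claw":50},{"translation":[0,0,0],"rotation":[0,0,0],"claw":50},{"translation":[0,0,0],"rotation":[0,0,0],"claw":50}]'

```text
clock: 20.45
tool_pos: [0.4135, -0.2639, 0.2502]
orientation: [179.9, -0.2, -40.3]
force: [0.2, -0.8, 0.4]
opening: 0.05
gripper_force: 0.0
```

arm_command --steps '[{"translation":[0,0,0],"rotation":[0,0,0],"claw":50},{"translation":[0,0,0],"rotation":[0,0,0],"claw":50},{"translation":[0,0,0],"rotation":[0,0,0],"claw":50},{"translation":[0,0,0],"rotation":[0,0,0],"claw":50},{"translation":[0,0,0],"rotation":[0,0,0],"claw":50}]'

```text
clock: 20.95
tool_pos: [0.4135, -0.2639, 0.2502]
orientation: [179.9, -0.2, -40.3]
force: [-0.4, -0.2, 0.6]
opening: 0.0501
gripper_force: 0.0
```

arm_command --steps '[{"translation":[0,0,0],"rotation":[0,0,0],"claw":50},{"translation":[0,0,0],"rotation":[0,0,0],"claw":50},{"translation":[0,0,0],"rotation":[0,0,0],"claw":50},{"translation":[0,0,0],"rotation":[0,0,0],"claw":50},{"translation":[0,0,0],"rotation":[0,0,0],"claw":50}]'

```text
clock: 21.45
tool_pos: [0.4135, -0.2639, 0.2502]
orientation: [179.9, -0.2, -40.3]
force: [-0.6, 0.8, -0.2]
opening: 0.0501
gripper_force: 0.0
```

arm_command --steps '[{"translation":[0,0,0],"rotation":[0,0,0],"claw":50},{"translation":[0,0,0],"rotation":[0,0,0],"claw":50},{"translation":[0,0,0],"rotation":[0,0,0],"claw":50},{"translation":[0,0,0],"rotation":[0,0,0],"claw":50},{"translation":[0,0,0],"rotation":[0,0,0],"claw":50}]'

```text
clock: 21.95
tool_pos: [0.4135, -0.2639, 0.2502]
orientation: [179.9, -0.2, -40.3]
force: [-1.0, -0.3, 0.3]
opening: 0.0501
gripper_force: 0.0
```

arm_command --steps '[{"translation":[0,0,0],"rotation":[0,0,0],"claw":50},{"translation":[0,0,0],"rotation":[0,0,0],"claw":50},{"translation":[0,0,0],"rotation":[0,0,0],"claw":50},{"translation":[0,0,0],"rotation":[0,0,0],"claw":50},{"translation":[0,0,0],"rotation":[0,0,0],"claw":50}]'

```text
clock: 22.45
tool_pos: [0.4136, -0.2639, 0.2503]
orientation: [179.9, -0.2, -40.3]
force: [-0.5, -0.8, 0.3]
opening: 0.0502
gripper_force: 0.0
```

arm_command --steps '[{"translation":[0,0,0],"rotation":[0,0,0],"claw":50},{"translation":[0,0,0],"rotation":[0,0,0],"claw":50},{"translation":[0,0,0],"rotation":[0,0,0],"claw":50},{"translation":[0,0,0],"rotation":[0,0,0],"claw":50},{"translation":[0,0,0],"rotation":[0,0,0],"claw":50}]'

```text
clock: 22.95
tool_pos: [0.4135, -0.2639, 0.2502]
orientation: [179.9, -0.2, -40.3]
force: [0.1, -0.1, -0.2]
opening: 0.0502
gripper_force: 0.0
```

arm_command --steps '[{"translation":[0,0,0],"rotation":[0,0,0],"claw":50},{"translation":[0,0,0],"rotation":[0,0,0],"claw":50},{"translation":[0,0,0],"rotation":[0,0,0],"claw":50},{"translation":[0,0,0],"rotation":[0,0,0],"claw":50},{"translation":[0,0,0],"rotation":[0,0,0],"claw":50}]'

```text
clock: 23.45
tool_pos: [0.4135, -0.2639, 0.2502]
orientation: [179.9, -0.2, -40.3]
force: [-0.2, -0.9, -0.4]
opening: 0.0499
gripper_force: 0.0
```

arm_command --steps '[{"translation":[0,0,0],"rotation":[0,0,0],"claw":50},{"translation":[0,0,0],"rotation":[0,0,0],"claw":50},{"translation":[0,0,0],"rotation":[0,0,0],"claw":50},{"translation":[0,0,0],"rotation":[0,0,0],"claw":50},{"translation":[0,0,0],"rotation":[0,0,0],"claw":50}]'

```text
clock: 23.95
tool_pos: [0.4135, -0.2639, 0.2503]
orientation: [179.9, -0.2, -40.3]
force: [-0.3, 0.1, -0.4]
opening: 0.05
gripper_force: 0.0
```

arm_command --steps '[{"translation":[0,0,0],"rotation":[0,0,0],"claw":50},{"translation":[0,0,0],"rotation":[0,0,0],"claw":50},{"translation":[0,0,0],"rotation":[0,0,0],"claw":50},{"translation":[0,0,0],"rotation":[0,0,0],"claw":50},{"translation":[0,0,0],"rotation":[0,0,0],"claw":50}]'

```text
clock: 24.45
tool_pos: [0.4136, -0.2639, 0.2503]
orientation: [179.9, -0.2, -40.3]
force: [-1.0, -0.3, 0.0]
opening: 0.0497
gripper_force: 0.0
```

arm_command --steps '[{"translation":[0,0,0],"rotation":[0,0,0],"claw":50},{"translation":[0,0,0],"rotation":[0,0,0],"claw":50},{"translation":[0,0,0],"rotation":[0,0,0],"claw":50},{"translation":[0,0,0],"rotation":[0,0,0],"claw":50},{"translation":[0,0,0],"rotation":[0,0,0],"claw":50}]'

```text
clock: 24.95
tool_pos: [0.4135, -0.2639, 0.2502]
orientation: [179.9, -0.2, -40.3]
force: [-0.3, -0.7, -0.4]
opening: 0.0503
gripper_force: 0.0
```

arm_command --steps '[{"translation":[0,0,0],"rotation":[0,0,0],"claw":50},{"translation":[0,0,0],"rotation":[0,0,0],"claw":50},{"translation":[0,0,0],"rotation":[0,0,0],"claw":50},{"translation":[0,0,0],"rotation":[0,0,0],"claw":50},{"translation":[0,0,0],"rotation":[0,0,0],"claw":50}]'

```text
clock: 25.45
tool_pos: [0.4135, -0.2639, 0.2502]
orientation: [179.9, -0.2, -40.3]
force: [-0.1, 0.3, 0.1]
opening: 0.0498
gripper_force: 0.0
```

arm_command --steps '[{"translation":[0,0,0],"rotation":[0,0,0],"claw":50},{"translation":[0,0,0],"rotation":[0,0,0],"claw":50},{"translation":[0,0,0],"rotation":[0,0,0],"claw":50},{"translation":[0,0,0],"rotation":[0,0,0],"claw":50},{"translation":[0,0,0],"rotation":[0,0,0],"claw":50}]'

```text
clock: 25.95
tool_pos: [0.4136, -0.2639, 0.2502]
orientation: [179.9, -0.2, -40.3]
force: [-0.3, 0.2, 0.1]
opening: 0.0499
gripper_force: 0.0
```

arm_command --steps '[{"translation":[0,0,0],"rotation":[0,0,0],"claw":50},{"translation":[0,0,0],"rotation":[0,0,0],"claw":50},{"translation":[0,0,0],"rotation":[0,0,0],"claw":50},{"translation":[0,0,0],"rotation":[0,0,0],"claw":50},{"translation":[0,0,0],"rotation":[0,0,0],"claw":50}]'

```text
clock: 26.45
tool_pos: [0.4136, -0.2639, 0.2502]
orientation: [179.9, -0.2, -40.3]
force: [-0.0, 0.1, -0.1]
opening: 0.0502
gripper_force: 0.0
```

```bash
python3 - <<'E'
from lid import *
for i in range(16): swing()
lidview([.621,-.219],.075,.12,"l6")
E
```

```text
t 26.5 handle 34 mean mm [ -8.3   0.2 -73. ] lean x,y deg [9.4 3.1]
t 26.55 handle 30 mean mm [ -8.4   0.5 -73.1] lean x,y deg [8.4 2.8]
t 26.6 handle 34 mean mm [ -8.5   0.  -73.7] lean x,y deg [9.6 3.7]
t 26.65 handle 35 mean mm [ -8.7  -0.1 -74.1] lean x,y deg [8.9 3.6]
t 26.7 handle 33 mean mm [ -8.2   0.4 -72.6] lean x,y deg [9.3 2.6]
t 26.75 handle 32 mean mm [ -8.7  -0.1 -74.9] lean x,y deg [9.  2.5]
t 26.8 handle 33 mean mm [ -8.7  -0.3 -74.6] lean x,y deg [8.9 3. ]
t 26.85 handle 33 mean mm [ -8.3   0.3 -72.7] lean x,y deg [9.1 4.6]
t 26.9 handle 33 mean mm [ -8.2  -0.  -72.8] lean x,y deg [8.7 2.9]
t 26.95 handle 32 mean mm [ -8.3   0.  -72. ] lean x,y deg [8.8 2.2]
t 27.0 handle 34 mean mm [ -8.9   0.  -75.2] lean x,y deg [8.9 4.5]
t 27.05 handle 33 mean mm [ -8.5   0.1 -73.8] lean x,y deg [9.1 3.4]
t 27.1 handle 35 mean mm [ -8.4   0.2 -72.7] lean x,y deg [9.  2.8]
t 27.15 handle 38 mean mm [ -8.9  -0.2 -75.1] lean x,y deg [8.8 2.5]
t 27.2 handle 33 mean mm [ -8.3   0.7 -72.8] lean x,y deg [8.1 2.7]
t 27.25 handle 38 mean mm [ -8.2   0.2 -72.3] lean x,y deg [8.6 1.9]
scene 348 z 0.0866 tilt deg [-0.2 -0.2] hull circ (array([ 0.6246, -0.2186]), np.float64(0.0644)) enc [array([ 0.6248, -0.2182]), np.float64(0.0661)]
```

The scoop is still, the lid is flat and home, and the robot is clear. Handing in.

```bash
python3 -c "
from plant import ctrl
print(ctrl.close_job())"
```

```text
the job is handed in; nothing more can be done
None
```

The job is handed in at about 27 s of the 61 s limit: the scoop hangs still on the snap hook with the gate shut, the white lid sits flat and home on the blue tub, and the sauce bottle, bowl and jar were not touched.

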